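Stand the fallen grow log in its stall and shut the keeper

ROBOT

A 6-joint arm with a two-finger parallel gripper is mounted at the origin on the work surface. World frame = base frame: x ahead of the robot, y to its left, z up, the work surface at z = 0. Lengths are in m, angles in degrees, forces in N, time in s.
With the tool pointing down it reaches from about 0.3 to 0.75 m from the base axis. Payload 8.5 kg.
Tool frame: the origin (TCP) lies between the finger pads; the fingertips stand 17 mm ahead of it and the grasp point (between the pads) lies 2 mm behind it; z points along the fingers, y is the direction in which the jaws open and shut (so a half turn about z gives the same grasp; the last joint's range is limited). The gripper opens to 85 mm and grips with 20 to 120 N. Pads are 22 mm wide; open, the fingers measure 114 mm over their backs; the gripper's body (76 mm by 85 mm) begins 54 mm behind the grasp point. The pads swing forward as they close: fully open they stand 13 mm farther back than shut.
Start: joints at [-12.336, 21.807, 74.336, -0, 83.858, -12.336], TCP at [0.55, 0, 0.248] pointing down, gripper open.
Joint ranges: [-178.18, 178.18], [-50.72, 133.34], [12.68, 142.11], [-81.47, 261.47], [9.98, 163.14], [-165.26, 165.26]. Speed limits (degrees/s): [136.94, 136.94, 180, 180, 180, 180].

INTERFACE

Orientations are given as a 3x3 rotation matrix whose columns are the frame's x, y, z axes.
In Python, from rig import readout, eyes, env gives the robot as it stands.
- The arm moves only by the tool arm_command, never from a script. Its argument "rows" is text: rows parted by semicolons, each of 7 numbers parted by spaces: the closure, from 0 (fully open) to 1 (shut), then the shift along the tool's x, y, z in mm, then the turn, a rotation vector about the tool's x, y, z in degrees. In form: grip dx dy dz rx ry rz; .... A call has 1 to 5 rows; each row shifts and turns the commanded pose from where the row before left it, along the tool's axes as they then stand; what a row does not reach is not made up. A row lasts 1/12 s, in which the tool goes at most 41.7 mm and 7.16 degrees, less where a joint would pass 70% of its speed; a pose out of reach is approached as far as the arm can. A call with a gripper value outside its range is refused whole. The fingers move at their own pace and stop on an object; "squeeze" is the grip in N (left out, the last holds). Time passes only in rows, so rows that do not move let the fingers close. It gives the time, the measured TCP pose, the force and the opening at its end, in the units of the state.
- readout.observe(): the state, without advancing time (a new reading comes with each control period).
- eyes.get_image(name): name is "scene" or "side" or "wrist"; returns the picture (400x640x3 uint8, red, green, blue); there is no depth.
- eyes.camera_model(name): a dict with "mtx" (3x3 intrinsics, pixels), "view" (4x4, takes a point from world to camera coordinates). Camera axes: x right, y up, looking along -z (the intrinsics and any distortion apply to the point x, -y, -z); pixel columns grow to the right and rows downward; lengths in m; the calibration is good to about 2 mm. A picture is of the moment at which its call begins: read the wrist's pose just before it. camera_model takes no time and is no camera call; for the wrist camera it gives the pose at the moment of the call.
- env.close_job(): hands the job in, once; it reports no verdict.
The state is a dict: "time_s": time; "q": joint angles; "qvel": joint speeds; "joint_efforts": joint torques, N m; "position": TCP position; "tool_rot": TCP orientation; "ft_force": force on the tool from outside, world axes, zero at the start; "wrist_torque": the same for the moment, N m; "grip_width": finger opening in m.
Only numpy, scipy, OpenCV 4.12 (cv2) and the standard library are available. Lean on these libraries where they do the work, as an engineer would, in place of code of your own. Each camera call takes 0.05 s, during which the arm holds its last target. There are 200 camera calls.

TASK

The grow log with the blue collar has toppled onto the black mat: stand it upright, blue collar up, wholly on the green pad in the empty stall of the white stand. Once it stands there, swing the yellow keeper bar shut by its red knob until it is fully home against its stop. Leave the other log, the bottle, the jar and the carton standing where they are.

Things in the scene. Friction and masses are not known exactly. Their poses are not given: they have to be found in the camera images.
- fallen_log: Fallen grow log, about 0.4 kg: beige cylinder 60 mm diameter, 130 mm long, with a blue collar 44 mm diameter and 20 mm long on its mouth end (150 mm overall), starting lying on the black mat in any direction. Origin on its axis, 75 mm from the foot's flat face and 75 mm from the collar's face; its z axis runs along the log from foot to collar (points up when it stands properly).
- standing_log: The same kind of log with a white collar, standing loose in the other stall of the stand. Origin and axes as the fallen log's (75 mm above its foot).
- pad: Fixed green disc, 94 mm diameter, 5 mm thick, lying on the floor of the empty stall; origin at the centre of its underside, so its top is 5 mm above the origin (13 mm above the table). The log is to stand on it.
- stand: Fixed white stand, two open-topped stalls side by side along its y axis, stall centres at y = +55 and -55 mm. Origin on the table under the stall line; its -x side is the open front. Floor plate 8 mm thick, 135 mm (x, from -75 to +60 mm) by 270 mm (y). Back rails at x = +53 mm, up to 110 mm above the table, posts at y = +-128 mm. A 4 mm divider, 43 mm high, stands between the stalls.
- keeper (a joint): Angle of the keeper bar: 0 = shut (bar parallel to the stand's y axis, across its front at x = -64 mm, against the stop), growing as it swings out horizontally to the front (-x); at most 1.5 rad. Stiff hinge: it stays where it is left.
- keeper_hinge (a point): Point on the bar's upright hinge axis, at the bar's mid height (58 mm above the table), at x = -64, y = -125 mm in the stand's frame. The yellow bar is 12 mm square and reaches 255 mm from here.
- keeper_knob (a point): Centre of the top of the red upright knob on the keeper bar, 155 mm from the hinge axis: a pin 18 mm diameter that rises from the bar (64 mm above the table) to 124 mm above the table.
- mat: Fixed round black rubber mat, 430 mm diameter, 3 mm thick, origin at the centre of its underside.
- bottle: Bystander: amber bottle, 60 mm diameter, 140 mm high, standing loose on the mat. Origin at the centre of its underside.
- jar: Bystander: clear jar with orange lid, 68 mm diameter, 85 mm high, standing loose on the mat. Origin at the centre of its underside.
- carton: Bystander: cardboard carton, 60 x 60 mm and 90 mm high, standing loose on the mat. Origin at the centre of its underside.
Not all that is in view belongs to the job. Leave any purple or turquoise look-alike of the fallen_log alone.

How it is judged:
By the outcome, as a careful person would: the job done as asked, in the order asked, and still so for the second after the job is handed in, with the robot touching nothing.
It also fails if it takes over 72 s, if anything falls off the work surface, if the arm or the gripper's body presses on something with over 40 N, if the wrist force passes 120 N, or if a joint passes its speed limit or range.

## Working session

There is one attempt and no reset: what is moved stays moved. The work goes in short steps, Python scripts to look and compute and a tool call to move; the robot and the scene stay as the last step left them, time stands still between calls to the robot, and variables do not carry over. Pictures are saved under pics/ and viewed, about 8 in all and at most 12, crops included, and the job is handed in when it is done.

Besides the shell and the picture viewer there is one more tool, called after "Request:" by a JSON object that holds its "op" and its "data". arm_command: Moves the arm, as the interface text tells. Its arguments: {"type":"object","properties":{"rows":{"type":"string"},"squeeze":{"type":"number"}},"required":["rows"]}

```bash
ls; mkdir -p pics; cat > h.py <<'E'
import numpy as np, cv2
from rig import readout, eyes, env
def cam(n):
    m=eyes.camera_model(n); return m
def ray(m,u,v):
    K=np.array(m["mtx"]);V=np.array(m["view"])
    p=np.linalg.solve(K,[u,v,1.0]); d=V[:3,:3].T@np.array([p[0],-p[1],-p[2]])
    return -V[:3,:3].T@V[:3,3], d/np.linalg.norm(d)
def onz(m,u,v,z):
    o,d=ray(m,u,v); return o+d*(z-o[2])/d[2]
def tri(m1,p1,m2,p2):
    o1,d1=ray(m1,*p1);o2,d2=ray(m2,*p2)
    s=np.linalg.lstsq(np.c_[d1,-d2],o2-o1,rcond=None)[0]
    a=o1+s[0]*d1;b=o2+s[1]*d2
    return (a+b)/2,np.linalg.norm(a-b)
def proj(m,X):
    V=np.array(m["view"]);c=V[:3,:3]@np.array(X)+V[:3,3]
    p=np.array(m["mtx"])@np.array([c[0],-c[1],-c[2]]);return p[:2]/p[2]
def grab(n,f=None):
    im=eyes.get_image(n)
    if f: cv2.imwrite("pics/"+f,im[:,:,::-1])
    return im
E
python3 - <<'E'
from h import *
a=grab("scene","scene0.png");b=grab("side","side0.png");w=grab("wrist","wrist0.png")
for n in("scene","side","wrist"):
    m=cam(n);print(n,{k:(v if k not in("mtx","view") else np.round(v,3).tolist()) for k,v in m.items()})
cv2.imwrite("pics/all0.png",np.vstack([np.hstack([a,b])])[:,:,::-1])
E
```

```text
pics
scene {'mtx': [[371.362, 0.0, 327.637], [0.0, 371.362, 198.539], [0.0, 0.0, 1.0]], 'view': [[0.514, 0.858, 0.008, -0.43], [-0.73, 0.432, 0.53, 0.361], [0.451, -0.278, 0.848, -1.35], [0.0, 0.0, 0.0, 1.0]]}
side {'mtx': [[409.917, 0.0, 331.063], [0.0, 409.917, 201.175], [0.0, 0.0, 1.0]], 'view': [[0.999, -0.05, 0.004, -0.596], [0.03, 0.671, 0.741, -0.156], [-0.039, -0.74, 0.671, -1.321], [0.0, 0.0, 0.0, 1.0]]}
wrist {'mtx': [[341.454, 0.0, 329.047], [0.0, 341.454, 201.247], [0.0, 0.0, 1.0]], 'view': [[1.0, -0.001, -0.002, -0.55], [0.0, 0.951, -0.308, 0.04], [0.002, 0.308, 0.951, -0.382], [0.0, 0.0, 0.0, 1.0]]}
```

View pics/scene0.png

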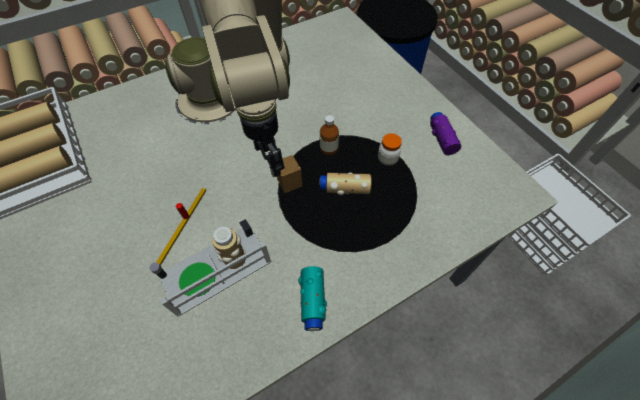

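View pics/side0.png

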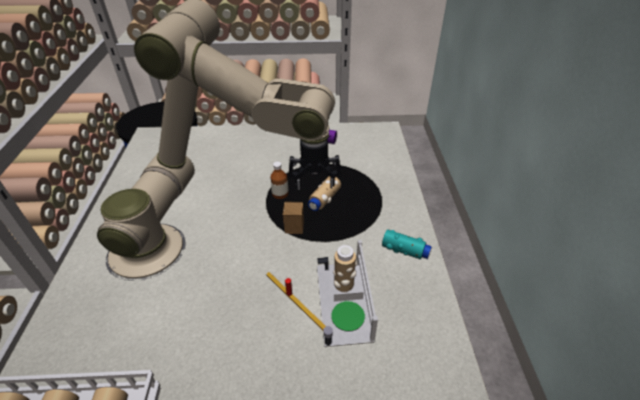

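View pics/wrist0.png

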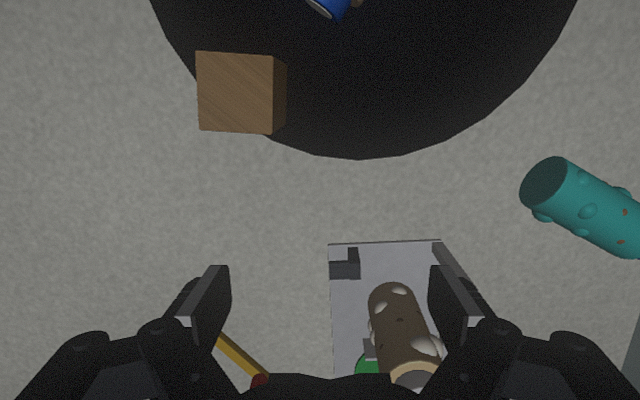

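Candidates: beige log with blue collar on the mat at scene (347,183), turquoise at (313,297), purple at (446,133), and the white-collar log at (228,245). I choose the beige one at (347,183). Next I'll measure it and check it in a crop.

```bash
cat > meas.py <<'E'
from h import *
ims={n:grab(n,n+"1.png") for n in("scene","side")}
M={n:cam(n) for n in ims}
def blobs(im,lo,hi,amin=12):
    h=cv2.cvtColor(im,cv2.COLOR_RGB2HSV);k=cv2.inRange(h,np.array(lo),np.array(hi))
    n,l,s,c=cv2.connectedComponentsWithStats(k)
    return [(np.round(c[i],1).tolist(),s[i].tolist()) for i in range(1,n) if s[i][4]>=amin],k
R={"blue":((105,150,60),(125,255,255)),"green":((50,150,60),(75,255,255)),"red":((0,190,90),(4,255,255)),"red2":((174,170,90),(180,255,255)),"yellow":((18,190,120),(28,255,255)),"orange":((5,200,130),(14,255,255))}
for c,(lo,hi) in R.items():
    for n in ims: print(c,n,blobs(ims[n],lo,hi)[0][:6])
a=cv2.resize(ims["scene"][110:310,140:440],None,fx=2,fy=2,interpolation=3)
b=cv2.resize(ims["side"][150:350,255:395],None,fx=2,fy=2,interpolation=3)
cv2.imwrite("pics/crop1.png",cv2.resize(np.hstack([a,b]),(800,364))[:,:,::-1])
cv2.imwrite("pics/crop1.png",cv2.resize(np.hstack([cv2.resize(ims["scene"][140:240,270:420],(450,300),interpolation=3),cv2.resize(ims["side"][160:260,250:366],(348,300),interpolation=3)]),(798,300))[:,:,::-1])
E
python3 meas.py
```

```text
blue scene [([435.8, 114.5], [431, 112, 11, 7, 33]), ([322.6, 181.1], [320, 175, 7, 14, 79]), ([313.0, 323.3], [305, 319, 17, 10, 152])]
blue side [([315.2, 201.9], [309, 198, 11, 11, 53]), ([426.0, 250.8], [422, 245, 9, 13, 67])]
green scene [([194.0, 273.7], [180, 263, 33, 26, 488]), ([200.4, 286.3], [186, 277, 29, 19, 110])]
green side [([347.7, 315.8], [333, 303, 31, 27, 670])]
red scene [([178.8, 205.7], [176, 204, 6, 5, 23])]
red side [([287.6, 281.1], [286, 279, 4, 5, 19])]
red2 scene []
red2 side []
yellow scene [([195.5, 201.2], [188, 189, 17, 26, 86]), ([171.1, 240.7], [157, 219, 29, 45, 167])]
yellow side []
orange scene [([391.7, 140.5], [383, 134, 18, 14, 201])]
orange side []
```

View pics/crop1.png

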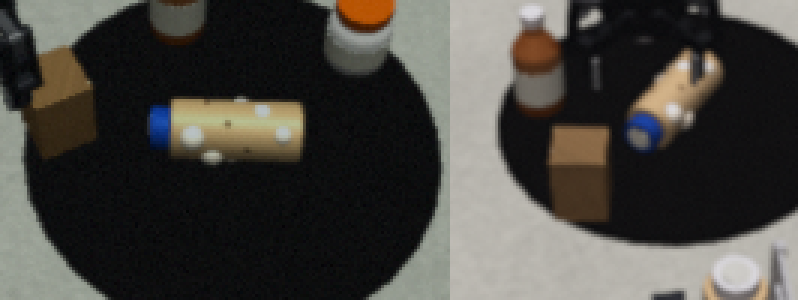

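The crop confirms it. The beige log's blue collar is at scene (322,181) and side (314,204), and its foot is at scene (371,183).

```bash
python3 - <<'E'
from h import *
S,D=cam("scene"),cam("side")
f=lambda x:np.round(x,4).tolist()
print("collarface",[f(v) for v in tri(S,(319.9,182.3),D,(313.7,204.7))],f(onz(S,319.9,182.3,.033)),f(onz(D,313.7,204.7,.033)))
print("foot",f(onz(S,371,183.5,.033)),f(onz(D,337.5,182,.033)))
print("pad",[f(v) for v in tri(S,(197.5,279.5),D,(348,315.8))],f(onz(S,197.5,279.5,.013)),f(onz(D,348,315.8,.013)))
print("wlog",[f(v) for v in tri(S,(222,234),D,(345,249.5))],f(onz(S,222,234,.158)),f(onz(D,345,249.5,.158)))
print("knobtop",[f(v) for v in tri(S,(178.8,205.7),D,(287.6,280.6))])
print("hinge",[f(v) for v in tri(S,(157,268),D,(327.5,331))])
print("bottle",[f(v) for v in tri(S,(330,120),D,(278,167))])
print("jar top",f(onz(S,392,140,.085)))
print("carton",f(onz(S,286,164,.09)),f(onz(D,293,208,.09)))
print("bar tip",f(onz(S,204,189,.058)),f(onz(D,268,274,.058)))
print(f(readout.observe()["tool_rot"]), f(np.array(readout.observe()["ft_force"])))
E
```

```text
collarface [[0.5435, 0.1477, 0.0377], 0.0001] [0.5406, 0.1493, 0.033] [0.5435, 0.1527, 0.033]
foot [0.6228, 0.2795, 0.033] [0.6342, 0.2734, 0.033]
pad [[0.6298, -0.278, 0.0078], 0.0003] [0.6322, -0.2772, 0.013] [0.6295, -0.2813, 0.013]
wlog [[0.6261, -0.1693, 0.1601], 0.0013] [0.6255, -0.1697, 0.158] [0.6259, -0.1669, 0.158]
knobtop [[0.4693, -0.2352, 0.1204], 0.0005]
hinge [[0.5705, -0.3497, 0.055], 0.001]
bottle [[0.4198, 0.2557, 0.128], 0.0081]
jar top [0.5485, 0.4021, 0.085]
carton [0.4684, 0.0775, 0.09] [0.476, 0.078, 0.09]
bar tip [0.4052, -0.1593, 0.058] [0.4071, -0.1624, 0.058]
[[-0.0001, 1.0, -0.0006], [1.0, 0.0001, 0.0001], [0.0001, -0.0006, -1.0]] [-0.1404, -0.1723, -0.2292]
```

Log origin is about (0.582, 0.214), with the collar toward azimuth −122°. The keeper is open about 0.7 rad. I'll grasp 95 mm from the foot with the tool tilted 30°, so it ends tilted 60° and clears the bar. First I move to the pre-grasp.

Request:
{"op": "arm_command", "data": {"rows": "0 25 -4.7 13 0 0 0;0 25 -4.7 13 0 0 0;0 25 -4.7 13 0 0 0;0 25 -4.7 13 0 0 0;0 25 -4.7 13 0 0 0"}}

```text
time_s: 0.67
position: [0.5261, 0.1261, 0.1827]
tool_rot: [[0.0, 1.0, -0.0], [1.0, -0.0, 0.0], [0.0, -0.0, -1.0]]
ft_force: [0.5, -0.7, -0.8]
grip_width: 0.0854
```

Request:
{"op": "arm_command", "data": {"rows": "0 0 0 0 0 0 6.4;0 0 0 0 0 0 6.4;0 0 0 0 0 0 6.4;0 0 0 0 0 0 6.4;0 0 0 0 0 0 6.4"}}

```text
time_s: 1.08
position: [0.5264, 0.1251, 0.1832]
tool_rot: [[0.534, 0.845, -0.0], [0.845, -0.534, -0.0], [-0.0, -0.0, -1.0]]
ft_force: [-0.3, -0.7, -0.0]
grip_width: 0.0856
```

Request:
{"op": "arm_command", "data": {"rows": "0 0 0 0 0 6 0;0 0 0 0 0 6 0;0 0 0 0 0 6 0;0 0 0 0 0 6 0;0 0 0 0 0 6 0"}}

```text
time_s: 1.5
position: [0.5267, 0.1248, 0.184]
tool_rot: [[0.457, 0.848, 0.269], [0.732, -0.531, 0.426], [0.504, 0.002, -0.863]]
ft_force: [0.5, 0.3, -0.1]
grip_width: 0.0852
```

```bash
cat > go.py <<'E'
from h import *
from scipy.spatial.transform import Rotation as Rn
def delta(P,R=None):
    s=readout.observe();T=np.array(s["tool_rot"]);p=np.array(s["position"])
    print("t",s["time_s"],"pos",np.round(p,4),"w",s["grip_width"],"f",np.round(s["ft_force"],1),"q",np.round(s["q"],0))
    print("d tool mm",np.round(T.T@(np.array(P)-p)*1000,1))
    if R is not None: print("rotvec",np.round(Rn.from_matrix(T.T@R).as_rotvec(degrees=True),2))
E
python3 - <<'E'
from go import *
grab("wrist","w2.png")
delta([0.5716,.1974,.033]);print(np.round(readout.observe()["tool_rot"],3).tolist())
E
```

```text
t 1.55 pos [0.5257 0.1242 0.1826] w 0.08555415415779921 f [ 1.  -0.6 -1.6] q [-12.  19.  97.  35.  58.   3.]
d tool mm [ -1.7   0.2 172.8]
[[0.458, 0.847, 0.27], [0.729, -0.532, 0.431], [0.509, -0.001, -0.861]]
```

View pics/w2.png

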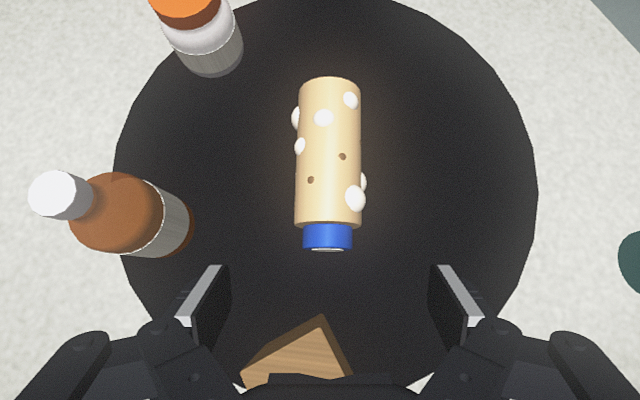

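The wrist view shows the log with its foot at (330,80) and collar face at (327,250). Bumps stick out at the sides at left (296,118) and (299,146), and right (362,183). I'll measure these and pick a clean grasp spot.

```bash
python3 - <<'E'
from h import *
W,S=cam("wrist"),cam("scene")
f=lambda x:np.round(x,4)
im=cv2.imread("pics/w2.png")
C=onz(W,327.5,249,.033-.0)
# axis points on top line z=.063 vs silhouettes at z .033
A=onz(W,330,95,.033);B=onz(W,328,218,.033);c=(B-A)/np.linalg.norm(B-A);print("c",f(c),"az",np.degrees(np.arctan2(c[1],c[0])))
T=onz(W,330,77,.063);K=onz(W,328,222,.063)
print("foot top",f(T),"body end top",f(K),np.linalg.norm(T-K), "collar end top", f(onz(W,327.5,247,.055)))
print("tri collar body edge, scene(327,173.5)?",)
n=np.array([-c[1],c[0],0])
mid=(T+K)/2
for nm,(u,v) in dict(l1=(294,118),l2=(298,146),r1=(365,183),r1lo=(366,190),rtop=(356,198),rlo=(355,211),l2hi=(298,138),l2lo=(298,154),r1hi=(363,172)).items():
    p=onz(W,u,v,.033);print(nm,"from foot mm",round(((p-T)@c)*1000,1),"side",round(((p-mid)@n)*1000,1))
print("edges",[round(((onz(W,u,v,.033)-mid)@n)*1000,1) for u,v in((298,100),(361,100),(295,215),(361,215))])
E
```

```text
c [-0.5452 -0.8383  0.    ] az -123.03876119413869
foot top [0.6205 0.2729 0.063 ] body end top [0.5505 0.1648 0.063 ] 0.12879717389877085 collar end top [0.54   0.1488 0.055 ]
tri collar body edge, scene(327,173.5)?
l1 from foot mm 24.7 side -33.9
l2 from foot mm 52.9 side -29.1
r1 from foot mm 87.7 side 32.9
r1lo from foot mm 94.2 side 33.8
rtop from foot mm 101.8 side 24.8
rlo from foot mm 113.7 side 23.8
l2hi from foot mm 44.9 side -29.4
l2lo from foot mm 60.8 side -28.9
r1hi from foot mm 77.3 side 31.2
edges [np.float64(-30.8), np.float64(29.7), np.float64(-29.5), np.float64(29.2)]
```

```bash
python3 - <<'E'
from go import *
delta([0.5616,.1824,.0315])
E
```

```text
t 1.55 pos [0.5257 0.1242 0.1826] w 0.08555415415779921 f [ 1.  -0.6 -1.6] q [-12.  19.  97.  35.  58.   3.]
d tool mm [-18.   -0.3 164.9]
```

Request:
{"op": "arm_command", "data": {"rows": "0 -6 0 20 0 0 1;0 -6 0 20 0 0 0;0 -6 0 20 0 0 0;0 0 0 20 0 0 0;0 0 0 20 0 0 0"}}

```text
time_s: 1.97
position: [0.5447, 0.1546, 0.0867]
tool_rot: [[0.474, 0.84, 0.264], [0.726, -0.543, 0.423], [0.498, -0.009, -0.867]]
ft_force: [0.3, 0.6, -0.1]
grip_width: 0.0853
```

Request:
{"op": "arm_command", "data": {"rows": "0 0 0 18 0 0 0;0 0 0 16 0 0 0;0 0 0 12 0 0 0;0 0 0 8 0 0 0;0 0 0 0 0 0 0"}}

```text
time_s: 2.38
position: [0.5587, 0.1778, 0.0398]
tool_rot: [[0.474, 0.84, 0.263], [0.726, -0.542, 0.424], [0.499, -0.01, -0.867]]
ft_force: [-0.4, 1.3, -0.2]
grip_width: 0.0856
```

```bash
python3 - <<'E'
from go import *
delta([0.5616,.1824,.0315])
E
```

```text
t 2.3833 pos [0.5587 0.1778 0.0398] w 0.0856045978927063 f [-0.4  1.3 -0.2] q [-5. 35. 99. 44. 40. -5.]
d tool mm [0.5 0.  9.9]
```

Request:
{"op": "arm_command", "data": {"rows": "0 0 0 5 0 0 0;0 0 0 5 0 0 0;0.3 0 0 0 0 0 0;1 0 0 0 0 0 0;1 0 0 0 0 0 0", "squeeze": 80}}

```text
time_s: 2.8
position: [0.5616, 0.1812, 0.0331]
tool_rot: [[0.473, 0.84, 0.266], [0.725, -0.543, 0.424], [0.5, -0.008, -0.866]]
ft_force: [-1.5, -0.4, 1.6]
grip_width: 0.0579
```

Request:
{"op": "arm_command", "data": {"rows": "1 0 0 0 0 0 0;1 0 0 0 0 0 0;1 0 0 0 0 0 0;1 0 0 0 0 0 0;1 0 0 0 0 0 0"}}

```text
time_s: 3.22
position: [0.5616, 0.1812, 0.033]
tool_rot: [[0.473, 0.84, 0.266], [0.725, -0.543, 0.424], [0.5, -0.008, -0.866]]
ft_force: [-3.9, -2.8, 6.2]
grip_width: 0.0578
```

```bash
python3 - <<'E'
from go import *
T=np.array(readout.observe()["tool_rot"])
p=np.array(readout.observe()["position"]);delta(p+[0,0,.15])
E
```

```text
t 3.2167 pos [0.5616 0.1812 0.033 ] w 0.05780248192876862 f [-3.9 -2.8  6.2] q [-4. 36. 99. 45. 39. -6.]
d tool mm [  75.1   -1.2 -129.9]
```

Request:
{"op": "arm_command", "data": {"rows": "1 5 0 -8.7 0 0 0;1 10 0 -17.3 0 0 0;1 15 0 -26 0 0 0;1 15 0 -26 0 0 0;1 15 0 -26 0 0 0"}}

```text
time_s: 3.63
position: [0.5614, 0.1805, 0.1528]
tool_rot: [[0.475, 0.84, 0.263], [0.726, -0.543, 0.423], [0.498, -0.01, -0.867]]
ft_force: [1.4, 1.5, -5.4]
grip_width: 0.0585
```

Request:
{"op": "arm_command", "data": {"rows": "1 15 0 -26 0 0 0;1 15 0 -26 0 0 0;1 15 0 -26 0 0 0;1 15 0 -26 0 0 0;1 0 0 0 0 0 0"}}

```text
time_s: 4.05
position: [0.5644, 0.1801, 0.278]
tool_rot: [[0.469, 0.84, 0.273], [0.725, -0.543, 0.423], [0.504, -0.001, -0.864]]
ft_force: [1.1, -0.7, -4.6]
grip_width: 0.0577
```

```bash
python3 - <<'E'
from go import *
grab("scene","s3.png")
s=np.sin(np.pi/3);Rf=np.array([[-.5,0,s],[0,1,0],[-s,0,-.5]])
delta([.63,-.279,.25],Rf)
R0=Rn.from_matrix([[-1,0,0],[0,1,0],[0,0,-1]]).as_matrix()
delta([.55,0,.27],R0)
E
```

```text
t 4.1 pos [0.5635 0.18   0.2745] w 0.05785730355330108 f [ 0.  -0.2 -6.3] q [-5. 18. 82. 29. 68. 20.]
d tool mm [-314.   305.1 -155.2]
rotvec [ -34.03  -50.76 -126.7 ]
t 4.1 pos [0.5635 0.18   0.2745] w 0.05785730355330108 f [ 0.  -0.2 -6.3] q [-5. 18. 82. 29. 68. 20.]
d tool mm [-139.2   86.4  -75.9]
rotvec [  31.97  -17.76 -119.59]
```

Request:
{"op": "arm_command", "data": {"rows": "1 0 0 0 0 -6 0;1 0 0 0 0 -6 0;1 0 0 0 0 -6 0;1 0 0 0 0 -6 0;1 0 0 0 0 -6 0"}}

```text
time_s: 4.52
position: [0.5626, 0.18, 0.2704]
tool_rot: [[0.543, 0.84, -0.014], [0.84, -0.543, -0.0], [-0.008, -0.011, -1.0]]
ft_force: [-0.2, -0.3, -4.9]
grip_width: 0.0583
```

Request:
{"op": "arm_command", "data": {"rows": "1 0 0 -3 0 0 -6.8;1 0 0 -3 0 0 -6.8;1 0 0 -3 0 0 -6.8;1 0 0 -3 0 0 -6.8;1 0 0 -3 0 0 -6.8"}}

```text
time_s: 4.93
position: [0.5627, 0.1801, 0.2846]
tool_rot: [[-0.026, 1.0, -0.012], [1.0, 0.026, 0.004], [0.005, -0.012, -1.0]]
ft_force: [0.4, -0.3, -4.5]
grip_width: 0.058
```

Request:
{"op": "arm_command", "data": {"rows": "1 0 0 -3 0 0 -6.8;1 0 0 -3 0 0 -6.8;1 0 0 -3 0 0 -6.8;1 0 0 -3 0 0 -6.8;1 0 0 -3 0 0 -6.8"}}

```text
time_s: 5.35
position: [0.563, 0.18, 0.2997]
tool_rot: [[-0.581, 0.814, -0.012], [0.814, 0.581, 0.004], [0.011, -0.007, -1.0]]
ft_force: [0.7, 0.5, -4.7]
grip_width: 0.0581
```

Request:
{"op": "arm_command", "data": {"rows": "1 0 0 0 0 0 -6.8;1 0 0 0 0 0 -6.8;1 0 0 0 0 0 -6.8;1 0 0 0 0 0 -6.8;1 0 0 0 0 0 -6.8"}}

```text
time_s: 5.77
position: [0.563, 0.1801, 0.2996]
tool_rot: [[-0.937, 0.35, -0.012], [0.35, 0.937, 0.005], [0.013, 0.0, -1.0]]
ft_force: [-1.1, 0.2, -4.4]
grip_width: 0.0579
```

```bash
python3 - <<'E'
from go import *
s=np.sin(np.pi/3);Rf=np.array([[-.5,0,s],[0,1,0],[-s,0,-.5]])
delta([.60,-.279,.30],Rf)
E
```

```text
t 5.7667 pos [0.563  0.1801 0.2996] w 0.05786366263281401 f [-1.1  0.2 -4.4] q [  6.  25.  61.   0.  95. -63.]
d tool mm [-195.3 -417.1   -2.9]
rotvec [-10.61 -60.06 -18.67]
```

Request:
{"op": "arm_command", "data": {"rows": "1 0 0 0 0 0 -6.8;1 0 0 0 0 0 -6.8;1 0 0 0 0 0 -6.8;1 -4 -38 0 0 0 0;1 -4 -38 0 0 0 0"}}

```text
time_s: 6.18
position: [0.5702, 0.1045, 0.2992]
tool_rot: [[-1.0, 0.003, -0.012], [0.003, 1.0, 0.005], [0.012, 0.005, -1.0]]
ft_force: [0.6, -1.4, -6.0]
grip_width: 0.058
```

Request:
{"op": "arm_command", "data": {"rows": "1 -4 -38 0 0 0 0;1 -4 -38 0 0 0 0;1 -4 -38 0 0 0 0;1 -4 -38 0 0 0 0;1 -4 -38 0 0 0 0"}}

```text
time_s: 6.6
position: [0.5888, -0.0878, 0.2983]
tool_rot: [[-1.0, 0.007, -0.011], [0.007, 1.0, 0.007], [0.011, 0.007, -1.0]]
ft_force: [0.6, 0.1, -5.2]
grip_width: 0.058
```

Request:
{"op": "arm_command", "data": {"rows": "1 -4 -38 0 0 0 0;1 -4 -38 0 0 0 0;1 -4 -38 0 0 0 0;1 0 -38 0 0 0 0;1 0 -38 0 0 0 0"}}

```text
time_s: 7.02
position: [0.5993, -0.2779, 0.2969]
tool_rot: [[-1.0, 0.007, -0.011], [0.007, 1.0, 0.008], [0.011, 0.008, -1.0]]
ft_force: [-0.5, 0.6, -4.8]
grip_width: 0.0578
```

Request:
{"op": "arm_command", "data": {"rows": "1 0 0 0 0 -6 0;1 0 0 0 0 -6 0;1 0 0 0 0 -6 0;1 0 0 0 0 -6 0;1 0 0 0 0 -6 0"}}

```text
time_s: 7.43
position: [0.5989, -0.2761, 0.2974]
tool_rot: [[-0.869, 0.009, 0.495], [0.012, 1.0, 0.001], [-0.495, 0.007, -0.869]]
ft_force: [-0.4, 0.4, -5.2]
grip_width: 0.0583
```

Request:
{"op": "arm_command", "data": {"rows": "1 0 0 0 0 -6 0;1 0 0 0 0 -6 0;1 0 0 0 0 -6 0;1 0 0 0 0 -6 0;1 0 0 0 0 -6 0"}}

```text
time_s: 7.85
position: [0.6137, -0.2719, 0.3185]
tool_rot: [[-0.549, 0.039, 0.835], [0.054, 0.998, -0.012], [-0.834, 0.038, -0.55]]
ft_force: [1.1, -0.5, -5.2]
grip_width: 0.0581
```

```bash
python3 - <<'E'
from go import *
s=np.sin(np.pi/3);Rf=np.array([[-.5,0,s],[0,1,0],[-s,0,-.5]])
delta([.632,-.279,.22],Rf)
a=grab("scene","s4.png");b=grab("side","d4.png");w=grab("wrist","w4.png")
cv2.imwrite("pics/c4.png",np.hstack([cv2.resize(a[150:330,110:290],(400,400)),cv2.resize(b[180:360,250:430],(400,400))])[:,:,::-1])
E
```

```text
t 7.85 pos [ 0.6137 -0.2719  0.3185] w 0.05809253481857213 f [ 1.1 -0.5 -5.2] q [ -47.   18.   87.   58.   45. -165.]
d tool mm [ 71.7 -10.1  69.5]
rotvec [-0.76 -3.34 -3.06]
```

View pics/c4.png

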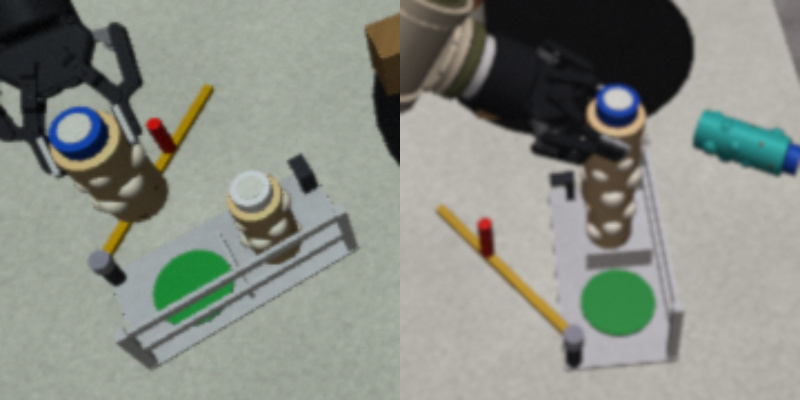

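Wrist joint 6 is at its limit. I'll yaw the held log clockwise about vertical, which makes the approach more radial, and finish the tilt.

Request:
{"op": "arm_command", "data": {"rows": "1 0 0 0 5.2 0 3;1 0 0 0 5.2 0 3;1 0 0 0 5.2 0 3;1 0 0 0 5.2 0 3;1 0 0 0 0 0 0"}}

```text
time_s: 8.42
position: [0.6161, -0.2704, 0.3232]
tool_rot: [[-0.512, 0.391, 0.765], [0.216, 0.92, -0.326], [-0.831, -0.002, -0.556]]
ft_force: [-0.4, 1.0, -4.8]
grip_width: 0.0581
```

```bash
cat >> go.py <<'E'
def Rt(az,tilt=60):
    a,t=np.radians([az,tilt]);h=np.array([np.cos(a),np.sin(a),0]);u=np.array([0,0,1.])
    z=h*np.sin(t)-u*np.cos(t);y=np.cross(u,h);return np.c_[np.cross(y,z),y,z]
E
python3 - <<'E'
from go import *
delta([.632,-.279,.22],Rt(-24))
E
```

```text
t 8.4167 pos [ 0.6161 -0.2704  0.3232] w 0.058076905406584056 f [-0.4  1.  -4.8] q [ -38.   16.   89.   34.   23. -130.]
d tool mm [75.7 -1.6 72.3]
rotvec [ 0.79 -3.8   0.59]
```

Request:
{"op": "arm_command", "data": {"rows": "1 15 0 14 0 0 0;1 15 0 14 0 -3.8 0;1 15 0 14 0 0 0;1 15 0 14 0 0 0;1 15 0 14 0 0 0"}}

```text
time_s: 8.83
position: [0.6358, -0.2768, 0.2377]
tool_rot: [[-0.488, 0.39, 0.781], [0.22, 0.921, -0.322], [-0.845, 0.015, -0.535]]
ft_force: [0.5, 0.4, -4.6]
grip_width: 0.0583
```

```bash
python3 - <<'E'
from go import *
delta([.632,-.279,.22],Rt(-24))
a=grab("scene","s5.png");b=grab("side","d5.png")
cv2.imwrite("pics/c5.png",np.hstack([cv2.resize(a[200:320,130:250],(400,400),interpolation=3),cv2.resize(b[215:355,280:420],(400,400),interpolation=3)])[:,:,::-1])
E
```

```text
t 8.8333 pos [ 0.6358 -0.2768  0.2377] w 0.058310011975921464 f [ 0.5  0.4 -4.6] q [ -38.   24.   94.   68.   14. -165.]
d tool mm [16.4 -3.8  7.2]
rotvec [ 1.33 -2.35 -0.17]
```

View pics/c5.png

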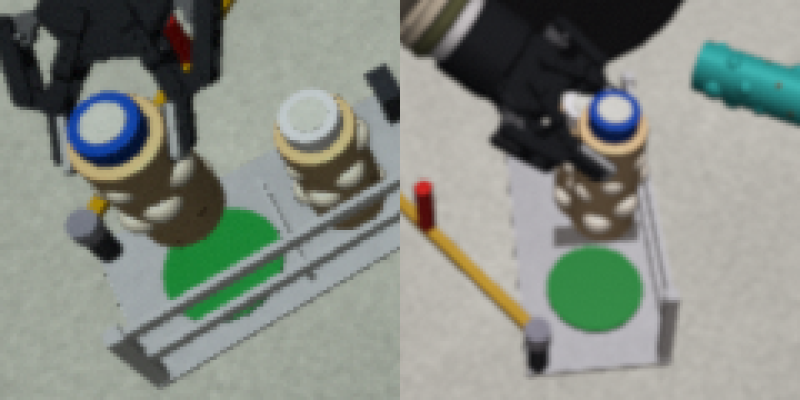

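Lowering at this tilt runs into the wrist singularity (j5 about 14°, j6 at its limit). I'll fit a quick kinematic model from the logged poses and use it to plan a feasible way to place the log.

```bash
cat > kin.py <<'E'
from go import *
s=readout.observe()
D=[([-12.336,21.807,74.336],[.55,0,.248],[0,0,-1]),
([-12,19,97],[.5257,.1242,.1826],[.27,.431,-.861]),
([-5,35,99],[.5587,.1778,.0398],[.263,.424,-.867]),
([-4,36,99],[.5616,.1812,.033],[.266,.424,-.866]),
([-5,18,82],[.5635,.18,.2745],[.273,.423,-.864]),
([6,25,61],[.563,.1801,.2996],[-.012,.005,-1]),
([-47,18,87],[.6137,-.2719,.3185],[.835,-.012,-.55]),
([-38,16,89],[.6161,-.2704,.3232],[.765,-.326,-.556]),
([-37.9,24,94],[.6358,-.2768,.2377],[.781,-.322,-.535])]
A=[];b=[]
for q,p,z in D:
    q=np.radians(q);R1=Rn.from_euler("z",q[0]).as_matrix().T
    pp=R1@p;zz=R1@z;s2,c2=np.sin(q[1]),np.cos(q[1]);s3,c3=np.sin(q[1]+q[2]),np.cos(q[1]+q[2])
    A+=[[0,s2,s3,zz[0],0],[0,0,0,zz[1],1],[1,c2,c3,zz[2],0]];b+=list(pp)
K,res,_,_=np.linalg.lstsq(np.array(A),np.array(b),rcond=None)
h,L2,L3,d,off=K
def ik(P,R):
    w=np.array(P)-d*R[:,2];r=np.hypot(w[0],w[1])
    q1=np.arctan2(w[1],w[0])-np.arcsin(off/r);x=np.sqrt(r*r-off*off);z=w[2]-h
    c=(x*x+z*z-L2**2-L3**2)/(2*L2*L3);q3=np.arccos(np.clip(c,-1,1));f="" if abs(c)<=1 else "OUT"
    q2=np.arctan2(x,z)-np.arctan2(L3*np.sin(q3),L2+L3*np.cos(q3))
    R3=(Rn.from_euler("z",q1)*Rn.from_euler("y",q2+q3)).as_matrix()  # z along forearm
    e=Rn.from_matrix(R3.T@R).as_euler("ZYZ",degrees=True)
    return np.round(np.degrees([q1,q2,q3])),np.round(e),f
if __name__=="__main__":
    print("h,L2,L3,d,off",np.round(K,4),"res rms",np.sqrt(np.mean((np.array(A)@K-b)**2)))
    print("exact q now",np.round(s["q"],1),"ik",ik(s["position"],np.array(s["tool_rot"])))
    print("start",ik([.55,0,.248],np.array([[0,1,0],[1,0,0],[0,0,-1.]])))
E
python3 kin.py
```

```text
h,L2,L3,d,off [0.1448 0.4138 0.3687 0.2272 0.1217] res rms 0.011207926266115598
exact q now [ -37.8   23.7   94.4   68.    14.  -165.3] ik (array([-38.,  23.,  95.]), array([ 65.,  15., -72.]), '')
start (array([-13.,  24.,  73.]), array([-0., 83., 77.]), '')
```

```bash
cat > scan.py <<'E'
from kin import *
def ok(P,R):
    a,e,f=ik(P,R)
    q6=(e[2]-91.5+180)%360-180;q4=(e[0]+81)%360-81
    m=min(q4+81,261-q4,e[1]-10,163-e[1],165-abs(q6),142-a[2],a[2]-12.7)
    return (-99 if f else m),list(a)+[q4,e[1],q6]
if __name__=="__main__":
  for tz in(.109,.122):
   for P in([.63,-.279],[.5,-.55],[.65,-.5],[.7,0.02],[.8,0.],[.6,-.02],[.42,-.3],[.35,-.25],[.4,-.5]):
    best=[]
    for t in(60,56,52,48):
        g=[(ok(P+[tz],Rt(az,t)),az) for az in range(-180,180,5)]
        (m,q),az=max(g,key=lambda v:v[0][0]);best.append((t,az,m,[float(x) for x in q]))
    print(tz,P);[print("   ",*b) for b in best]
E
python3 scan.py
```

```text
0.109 [0.63, -0.279]
    60 -5 24.5 [-45.0, 34.0, 101.0, 103.0, 35.0, 140.5]
    56 -120 27.0 [-19.0, 63.0, 43.0, -54.0, 90.0, 17.5]
    52 -120 30.0 [-19.0, 61.0, 43.0, -51.0, 89.0, 16.5]
    48 -115 33.0 [-20.0, 58.0, 49.0, -48.0, 83.0, 14.5]
0.109 [0.5, -0.55]
    60 -130 20.0 [-42.0, 65.0, 39.0, -61.0, 81.0, 10.5]
    56 -130 24.0 [-43.0, 65.0, 39.0, -57.0, 80.0, 8.5]
    52 -125 27.0 [-43.0, 60.0, 45.0, -54.0, 74.0, 6.5]
    48 -125 31.0 [-44.0, 60.0, 45.0, -50.0, 74.0, 3.5]
0.109 [0.65, -0.5]
    60 -100 18.0 [-33.0, 67.0, 36.0, -63.0, 63.0, -1.5]
    56 -100 22.3 [-34.0, 67.0, 35.0, -57.0, 64.0, -5.5]
    52 -95 27.3 [-35.0, 63.0, 40.0, -53.0, 58.0, -10.5]
    48 -85 34.0 [-37.0, 58.0, 48.0, -47.0, 48.0, -19.5]
0.109 [0.7, 0.02]
    60 20 23.5 [-19.0, 36.0, 99.0, 102.0, 34.0, 141.5]
    56 -90 25.0 [7.0, 62.0, 44.0, -56.0, 87.0, 15.5]
    52 -90 29.0 [6.0, 61.0, 44.0, -52.0, 85.0, 14.5]
    48 -90 32.3 [5.0, 60.0, 45.0, -48.0, 84.0, 12.5]
0.109 [0.8, 0.0]
    60 -70 19.0 [5.0, 68.0, 33.0, -62.0, 71.0, 1.5]
    56 -65 22.0 [4.0, 64.0, 40.0, -59.0, 65.0, -1.5]
    52 -60 26.0 [3
[... 2505 characters left out ...]
0 90 48.0 [-61.0, 50.0, 69.0, 28.0, 115.0, 116.5]
    56 95 49.0 [-59.0, 49.0, 67.0, 24.0, 114.0, 114.5]
    52 95 51.5 [-59.0, 47.0, 69.0, 22.0, 111.0, 113.5]
    48 100 53.0 [-57.0, 47.0, 68.0, 18.0, 110.0, 110.5]
0.122 [0.35, -0.25]
    60 90 54.0 [-64.0, 40.0, 88.0, 23.0, 108.0, 109.5]
    56 95 55.0 [-62.0, 39.0, 87.0, 19.0, 107.0, 107.5]
    52 165 57.0 [-41.0, 42.0, 80.0, -21.0, 106.0, 65.5]
    48 165 60.0 [-42.0, 39.0, 82.0, -20.0, 103.0, 65.5]
0.122 [0.4, -0.5]
    60 -160 27.0 [-46.0, 62.0, 45.0, -54.0, 101.0, 25.5]
    56 -160 31.0 [-47.0, 60.0, 46.0, -50.0, 99.0, 25.5]
    52 -160 34.0 [-47.0, 58.0, 47.0, -47.0, 97.0, 24.5]
    48 -155 36.0 [-48.0, 55.0, 53.0, -45.0, 91.0, 22.5]
```

```bash
python3 - <<'E'
from scan import *
for P,az,t in [([.616,-.27,.323],-20,56),([.616,-.27,.323],-20,30),([.616,-.27,.323],-70,30),([.616,-.27,.323],-120,30),([.5,-.5,.3],-120,30),([.5,-.5,.3],-120,60),([.5,-.5,.112],-120,60),([.5,-.5,.112],-110,60),([.5,-.5,.112],-130,60),([.48,-.5,.112],-130,60)]:
    print(P,az,t,*ok(P,Rt(az,t)))
for P in([.5,-.5,.12],[.63,-.279,.13],[.5,-.5,.3]):
    for a in(90,-120,60): print(P,"vert y az",a,*ok(P,Rt(a-90,0)))
E
```

```text
[0.616, -0.27, 0.323] -20 56 16.0 [np.float64(-40.0), np.float64(16.0), np.float64(89.0), np.float64(39.0), np.float64(26.0), np.float64(-138.5)]
[0.616, -0.27, 0.323] -20 30 51.3 [np.float64(-37.0), np.float64(25.0), np.float64(64.0), np.float64(10.0), np.float64(62.0), np.float64(-110.5)]
[0.616, -0.27, 0.323] -70 30 41.3 [np.float64(-27.0), np.float64(32.0), np.float64(54.0), np.float64(-21.0), np.float64(72.0), np.float64(-46.5)]
[0.616, -0.27, 0.323] -120 30 -2.6999999999999993 [np.float64(-24.0), np.float64(57.0), np.float64(10.0), np.float64(-33.0), np.float64(113.0), np.float64(-9.5)]
[0.5, -0.5, 0.3] -120 30 13.3 [np.float64(-46.0), np.float64(50.0), np.float64(26.0), np.float64(-29.0), np.float64(94.0), np.float64(-21.5)]
[0.5, -0.5, 0.3] -120 60 21.0 [np.float64(-39.0), np.float64(47.0), np.float64(45.0), np.float64(-60.0), np.float64(81.0), np.float64(-4.5)]
[0.5, -0.5, 0.112] -120 60 16.0 [np.float64(-39.0), np.float64(55.0), np.float64(60.0), np.float64(-65.0), np.float64(70.0), np.float64(16.5)]
[0.5, -0.5, 0.112] -110 60 10.0 [np.float64(-40.0), np.float64(50.0), np.f
[... 980 characters left out ...]
20 37.3 [np.float64(-34.0), np.float64(49.0), np.float64(50.0), np.float64(0.0), np.float64(81.0), np.float64(84.5)]
[0.63, -0.279, 0.13] vert y az 60 37.3 [np.float64(-34.0), np.float64(49.0), np.float64(50.0), np.float64(0.0), np.float64(81.0), np.float64(-95.5)]
[0.5, -0.5, 0.3] vert y az 90 -99 [np.float64(-55.0), np.float64(61.0), np.float64(0.0), np.float64(0.0), np.float64(119.0), np.float64(-146.5)]
[0.5, -0.5, 0.3] vert y az -120 -99 [np.float64(-55.0), np.float64(61.0), np.float64(0.0), np.float64(0.0), np.float64(119.0), np.float64(63.5)]
[0.5, -0.5, 0.3] vert y az 60 -99 [np.float64(-55.0), np.float64(61.0), np.float64(0.0), np.float64(0.0), np.float64(119.0), np.float64(-116.5)]
```

I'll stand the log on open table near (0.45,−0.45) in a comfortable wrist pose, regrasp it from above with the tool vertical, then place it on the pad.

Request:
{"op": "arm_command", "data": {"rows": "1 -15 0 -14 0 0 0;1 -15 0 -14 0 0 0;1 -15 0 -14 0 0 0;1 -15 0 -14 0 0 0;1 -15 0 -14 0 0 0"}}

```text
time_s: 9.35
position: [0.6177, -0.2694, 0.3432]
tool_rot: [[-0.493, 0.381, 0.782], [0.2, 0.925, -0.324], [-0.846, -0.003, -0.532]]
ft_force: [0.2, -1.0, -5.0]
grip_width: 0.0582
```

Request:
{"op": "arm_command", "data": {"rows": "1 0 0 0 0 5.5 0;1 0 0 0 0 5.5 0;1 0 0 0 0 5.5 0;1 0 0 0 0 5.5 0;1 0 0 0 0 5.5 0"}}

```text
time_s: 9.77
position: [0.6174, -0.2695, 0.3433]
tool_rot: [[-0.799, 0.379, 0.466], [0.327, 0.925, -0.192], [-0.505, -0.001, -0.863]]
ft_force: [1.4, -0.4, -5.0]
grip_width: 0.0579
```

Request:
{"op": "arm_command", "data": {"rows": "1 0 0 0 3.1 0 5.4;1 0 0 0 3.1 0 5.4;1 0 0 0 3.1 0 5.4;1 0 0 0 3.1 0 5.4;1 0 0 0 3.1 0 5.4"}}

```text
time_s: 10.18
position: [0.6177, -0.2695, 0.3427]
tool_rot: [[-0.508, 0.806, 0.303], [0.697, 0.592, -0.404], [-0.505, 0.006, -0.863]]
ft_force: [0.1, 0.2, -5.5]
grip_width: 0.0577
```

```bash
python3 - <<'E'
from scan import *
delta([.45,-.45,.28],Rt(-75,30))
for a in((.45,-.45,.28,-75,30),(.45,-.45,.28,-130,30),(.45,-.45,.28,-130,60),(.45,-.45,.112,-130,60),(.45,-.45,.2,-60,0),(.54,-.37,.22,-30,0),(.63,-.28,.2,-30,0),(.63,-.28,.22,-30,0)): print(a,*ok(a[:3],Rt(*a[3:])))
E
```

```text
t 10.1833 pos [ 0.6177 -0.2695  0.3427] w 0.05767686539564436 f [ 0.1  0.2 -5.5] q [-29.  22.  64. -13.  66. -63.]
d tool mm [  -9.  -242.4   76.3]
rotvec [10.99  0.29 18.22]
(0.45, -0.45, 0.28, -75, 30) 45.0 [np.float64(-52.0), np.float64(23.0), np.float64(75.0), np.float64(-14.0), np.float64(55.0), np.float64(-63.5)]
(0.45, -0.45, 0.28, -130, 30) 38.3 [np.float64(-46.0), np.float64(38.0), np.float64(51.0), np.float64(-30.0), np.float64(88.0), np.float64(-7.5)]
(0.45, -0.45, 0.28, -130, 60) 21.0 [np.float64(-38.0), np.float64(42.0), np.float64(58.0), np.float64(-60.0), np.float64(87.0), np.float64(7.5)]
(0.45, -0.45, 0.112, -130, 60) 18.0 [np.float64(-38.0), np.float64(50.0), np.float64(70.0), np.float64(-63.0), np.float64(77.0), np.float64(25.5)]
(0.45, -0.45, 0.2, -60, 0) 45.3 [np.float64(-56.0), np.float64(39.0), np.float64(58.0), np.float64(0.0), np.float64(84.0), np.float64(-87.5)]
(0.54, -0.37, 0.22, -30, 0) 37.3 [np.float64(-45.0), np.float64(42.0), np.float64(50.0), np.float64(0.0), np.float64(89.0), np.float64(-106.5)]
(0.63, -0.28, 0.2, -30, 0) 27.3 [np.float64(-34.0), np.float64(49.0), np.float64(40.0), np.float64(0.0), np.float64(91.0), np.float64(-95.5)]
(0.63, -0.28, 0.22, -30, 0) 24.3 [np.float64(-34.0), np.float64(49.0), np.float64(37.0), np.float64(0.0), np.float64(95.0), np.float64(-95.5)]
```

Request:
{"op": "arm_command", "data": {"rows": "1 -1 -30 9 0 0 0;1 -1 -30 9 0 0 0;1 -1 -30 9 0 0 0;1 -1 -30 9 0 0 0;1 -1 -30 9 0 0 0"}}

```text
time_s: 10.6
position: [0.5122, -0.3805, 0.3044]
tool_rot: [[-0.513, 0.803, 0.305], [0.694, 0.597, -0.402], [-0.505, 0.006, -0.863]]
ft_force: [0.5, -0.1, -4.1]
grip_width: 0.0579
```

Request:
{"op": "arm_command", "data": {"rows": "1 -1 -30 9 0 0 0;1 -1 -30 10 0 0 0;1 -1 -30 10 0 0 0;1 0 0 0 3.2 0 5.5;1 0 0 0 3.2 0 5.5"}}

```text
time_s: 11.02
position: [0.4487, -0.4487, 0.2797]
tool_rot: [[-0.34, 0.918, 0.203], [0.795, 0.397, -0.459], [-0.502, 0.005, -0.865]]
ft_force: [-0.0, 0.1, -5.1]
grip_width: 0.0578
```

Request:
{"op": "arm_command", "data": {"rows": "1 0 0 0 3.2 0 5.5;1 0 0 0 3.2 0 5.5;1 0 0 0 3.2 0 5.5;1 0 0 0 3.2 0 5.5;1 0 0 0 3.2 0 5.5"}}

```text
time_s: 11.43
position: [0.4511, -0.4465, 0.2806]
tool_rot: [[0.128, 0.99, -0.067], [0.857, -0.144, -0.494], [-0.499, 0.005, -0.867]]
ft_force: [1.5, 0.7, -4.8]
grip_width: 0.0582
```

Request:
{"op": "arm_command", "data": {"rows": "1 0 0 0 3.2 0 5.5;1 0 0 0 3.2 0 5.5;1 0 0 0 3.2 0 5.5;1 0 0 0 3.2 0 5.5;1 0 0 0 3.2 0 5.5"}}

```text
time_s: 11.85
position: [0.4515, -0.4465, 0.2805]
tool_rot: [[0.56, 0.765, -0.318], [0.664, -0.644, -0.379], [-0.495, 0.002, -0.869]]
ft_force: [-0.7, -1.4, -5.3]
grip_width: 0.0578
```

Request:
{"op": "arm_command", "data": {"rows": "1 0 0 0 0 -6 0;1 0 0 0 0 -6 0;1 0 0 0 0 -6 0;1 0 0 0 0 -6 0;1 0 0 0 0 -6 0"}}

```text
time_s: 12.27
position: [0.4518, -0.4465, 0.2808]
tool_rot: [[0.322, 0.767, -0.555], [0.384, -0.642, -0.664], [-0.865, 0.001, -0.502]]
ft_force: [-0.5, -0.4, -5.1]
grip_width: 0.058
```

```bash
python3 - <<'E'
from scan import *
delta([.45,-.45,.15],Rt(-130,60))
a=grab("scene","s6.png");b=grab("side","d6.png")
p=readout.observe()["position"]
for n,i in(("scene",a),("side",b)):
    u,v=proj(cam(n),p);print(n,u,v)
    u=int(np.clip(u,70,570));v=int(np.clip(v,70,330));print(u-70,v-70)
    cv2.imwrite("pics/x_%s.png"%n,cv2.resize(i[v-70:v+70,u-70:u+70],(398,398),interpolation=3)[:,:,::-1])
cv2.imwrite("pics/c6.png",np.hstack([cv2.imread("pics/x_scene.png"),cv2.imread("pics/x_side.png")]))
E
```

```text
t 12.2667 pos [ 0.4518 -0.4465  0.2808] w 0.05799935700896306 f [-0.5 -0.4 -5.1] q [-37.  36.  64. -60.  88.  11.]
d tool mm [111.3   0.8  68.9]
rotvec [ 0.09 -0.12  0.  ]
scene 55.242241133331476 205.2227305764609
0 135
side 270.6250619439279 318.38249904977556
200 248
```

View pics/c6.png

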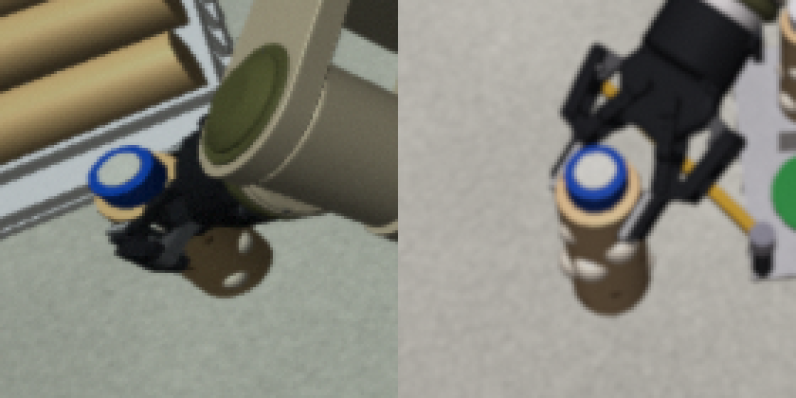

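```bash
python3 - <<'E'
from scan import *
t,e=tri(cam("scene"),(42.6,194.1),cam("side"),(270,307.1))
s=readout.observe();g=np.array(s["position"])-.002*np.array(s["tool_rot"])[:,2]
print("collar top",np.round(t,4),e,"grasp",np.round(g,4),"diff mm",np.round((t-g)*1000,1))
# foot lowest silhouette point in side for upright log
for z in(-.109,): print("pred foot center px side",proj(cam("side"),g+[0,0,z]),"scene",proj(cam("scene"),g+[0,0,z]))
delta(np.array([g[0],g[1],.125]))
E
```

```text
collar top [ 0.4536 -0.4457  0.3197] 0.0037155557536376342 grasp [ 0.4532 -0.4442  0.2784] diff mm [ 0.4 -1.5 41.3]
pred foot center px side [275.86234747 344.94203905] scene [ 83.95679034 228.83274805]
t 12.3667 pos [ 0.4521 -0.4456  0.2774] w 0.05793003000840098 f [ 0.6  0.2 -5.4] q [-36.  36.  65. -60.  88.  11.]
d tool mm [132.4   0.8  75.5]
```

Request:
{"op": "arm_command", "data": {"rows": "1 21.7 0 12.5 0 0 0;1 21.7 0 12.5 0 0 0;1 21.7 0 12.5 0 0 0;1 21.7 0 12.5 0 0 0;1 21.7 0 12.5 0 0 0"}}

```text
time_s: 12.78
position: [0.4526, -0.4471, 0.1545]
tool_rot: [[0.33, 0.765, -0.553], [0.387, -0.644, -0.66], [-0.861, 0.004, -0.509]]
ft_force: [0.9, 0.2, -4.6]
grip_width: 0.0577
```

Request:
{"op": "arm_command", "data": {"rows": "1 17 0 10 0 0 0;1 9 0 5 0 0 0;1 4 0 2.5 0 0 0;1 0 0 0 0 0 0;1 0 0 0 0 0 0"}}

```text
time_s: 13.2
position: [0.4533, -0.447, 0.1212]
tool_rot: [[0.33, 0.765, -0.553], [0.383, -0.644, -0.662], [-0.863, 0.006, -0.505]]
ft_force: [-0.4, 0.2, -4.0]
grip_width: 0.0578
```

```bash
python3 - <<'E'
from scan import *
p=np.array(readout.observe()["position"]);delta(np.array([p[0],p[1],.108]),Rt(-130,60))
E
```

```text
t 13.2 pos [ 0.4533 -0.447   0.1212] w 0.05778288484337754 f [-0.4  0.2 -4. ] q [-36.  46.  73. -62.  78.  28.]
d tool mm [11.4 -0.1  6.7]
rotvec [ 0.12 -0.36 -0.36]
```

Request:
{"op": "arm_command", "data": {"rows": "1 4 0 2.3 0 0 0;1 3 0 1.7 0 0 0;1 1.7 0 1 0 0 0;1 0.9 0 0.5 0 0 0;1 0 0 0 0 0 0"}}

```text
time_s: 13.62
position: [0.4535, -0.4465, 0.1119]
tool_rot: [[0.328, 0.765, -0.554], [0.379, -0.644, -0.665], [-0.865, 0.008, -0.501]]
ft_force: [0.1, 5.0, 11.7]
grip_width: 0.0576
```

Request:
{"op": "arm_command", "data": {"rows": "1 0.9 0 0.5 0 0 0;1 0.9 0 0.5 0 0 0;1 0 0 0 0 0 0"}}

```text
time_s: 13.87
position: [0.4535, -0.4465, 0.1118]
tool_rot: [[0.327, 0.765, -0.555], [0.377, -0.644, -0.666], [-0.867, 0.009, -0.499]]
ft_force: [-1.0, 8.9, 21.0]
grip_width: 0.0579
```

Request:
{"op": "arm_command", "data": {"rows": "1 -1.5 0 -0.9 0 0 0;1 0 0 0 0 0 0;1 0 0 0 0 0 0;0.3 0 0 0 0 0 0;0 0 0 0 0 0 0", "squeeze": 20}}

```text
time_s: 14.28
position: [0.4537, -0.4466, 0.1102]
tool_rot: [[0.329, 0.766, -0.553], [0.381, -0.643, -0.664], [-0.864, 0.008, -0.504]]
ft_force: [-1.0, 0.4, 0.6]
grip_width: 0.0699
```

Request:
{"op": "arm_command", "data": {"rows": "0 0 0 0 0 0 0;0 0 0 0 0 0 0;0 0 0 -10 0 0 0;0 0 0 -25 0 0 0;0 0 0 -35 0 0 0"}}

```text
time_s: 14.7
position: [0.4912, -0.4, 0.1431]
tool_rot: [[0.327, 0.763, -0.557], [0.384, -0.646, -0.66], [-0.863, 0.002, -0.505]]
ft_force: [0.0, -0.1, 0.4]
grip_width: 0.0852
```

Request:
{"op": "arm_command", "data": {"rows": "0 0 0 -35 0 0 0;0 0 0 -30 0 0 0;0 0 0 0 0 0 0"}}

```text
time_s: 14.95
position: [0.5318, -0.3534, 0.1799]
tool_rot: [[0.331, 0.768, -0.548], [0.383, -0.64, -0.666], [-0.862, 0.011, -0.506]]
ft_force: [1.8, -0.2, -0.0]
grip_width: 0.0853
```

```bash
python3 - <<'E'
from scan import *
delta([.4535,-.4455,.25],Rt(-130,0))
a=grab("scene","s7.png");b=grab("side","d7.png");w=grab("wrist","w7.png")
M={n:cam(n) for n in("scene","side","wrist")}
p=[.4535,-.4455,.15]
for n in M: print(n,np.round(proj(M[n],p)))
u,v=proj(M["side"],[.4535,-.4455,.07]);u=int(u);v=int(np.clip(v,70,330))
print(u-70,v-70)
cv2.imwrite("pics/c7.png",np.hstack([cv2.resize(b[v-70:v+70,u-70:u+70],(400,400),interpolation=3),cv2.resize(w,(400,250)).repeat(1,0)[:250] if 0 else cv2.copyMakeBorder(cv2.resize(w,(400,250)),0,150,0,0,0)])[:,:,::-1])
E
```

```text
t 14.95 pos [ 0.5318 -0.3534  0.1799] w 0.08529526026535791 f [ 1.8 -0.2 -0. ] q [-26.  45.  63. -57.  92.  23.]
d tool mm [-121.6   -0.4   68.7]
rotvec [ 0.68 59.58 -0.14]
scene [ 88. 233.]
side [277. 350.]
wrist [329. 246.]
209 260
```

View pics/c7.png

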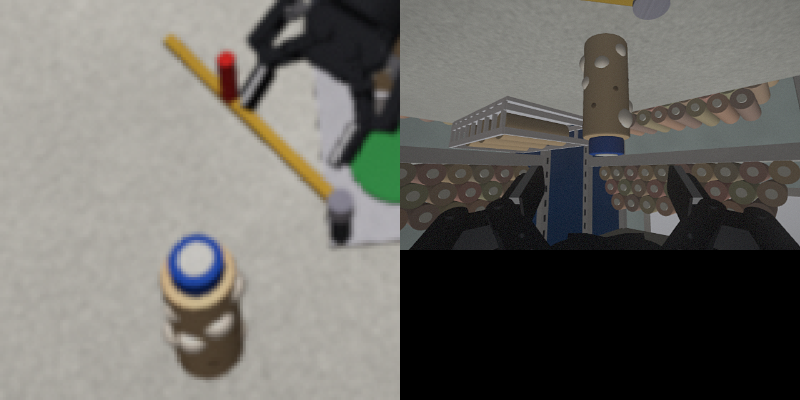

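The log now stands upright on the table, with its collar top at side (278,351). Next I go vertical above it.

Request:
{"op": "arm_command", "data": {"rows": "0 -30 0 -18 0 0 0;0 -30 0 -18 0 0 0;0 0 0 0 0 6 0;0 0 0 0 0 6 0;0 0 0 0 0 6 0"}}

```text
time_s: 15.52
position: [0.5277, -0.3565, 0.2461]
tool_rot: [[0.486, 0.765, -0.423], [0.572, -0.644, -0.508], [-0.661, 0.005, -0.75]]
ft_force: [-0.1, 0.2, 0.3]
grip_width: 0.0855
```

Request:
{"op": "arm_command", "data": {"rows": "0 0 0 0 0 6 0;0 0 0 0 0 6 0;0 0 0 0 0 6 0;0 0 0 0 0 6 0;0 0 0 0 0 6 0"}}

```text
time_s: 15.93
position: [0.5274, -0.3568, 0.2462]
tool_rot: [[0.633, 0.764, -0.124], [0.749, -0.645, -0.154], [-0.198, 0.005, -0.98]]
ft_force: [-0.7, 1.2, -0.9]
grip_width: 0.0855
```

Request:
{"op": "arm_command", "data": {"rows": "0 0 0 0 0 6 0;0 0 0 0 0 6 0;0 -25 0 0 0 0 0;0 -30 0 0 0 0 0;0 0 0 0 0 0 0"}}

```text
time_s: 16.35
position: [0.4888, -0.4024, 0.2449]
tool_rot: [[0.649, 0.761, 0.005], [0.761, -0.649, 0.002], [0.004, 0.003, -1.0]]
ft_force: [0.1, -1.0, -0.4]
grip_width: 0.0854
```

```bash
python3 - <<'E'
from scan import *
print("side on z.15",onz(cam("side"),278,351.4,.15))
delta([.4535,-.4455,.25],Rt(-130,0))
a=cv2.imread("pics/s7.png");k=cv2.inRange(cv2.cvtColor(a,cv2.COLOR_BGR2HSV),(105,150,40),(125,255,255))
n,l,s,c=cv2.connectedComponentsWithStats(k);print(s[1:],c[1:])
w=grab("wrist","w8.png");cw=cam("wrist");print("pred collar px",proj(cw,[.4535,-.4455,.15]))
k=cv2.inRange(cv2.cvtColor(w,cv2.COLOR_RGB2HSV),(105,120,40),(125,255,255));n,l,s,c=cv2.connectedComponentsWithStats(k);
for i in range(1,n):
    if s[i][4]>100: print(s[i],c[i])
E
```

```text
side on z.15 [ 0.4565029  -0.44919757  0.15      ]
t 16.35 pos [ 0.4888 -0.4024  0.2449] w 0.08535414404986894 f [ 0.1 -1.  -0.4] q [-50.  30.  60.   0.  89. -10.]
d tool mm [-55.6   1.1  -5.3]
rotvec [ 0.15 -0.25 -0.45]
[[389  36  41  37 638]
 [431 112  11   7  33]
 [ 79 226  21  18 172]
 [305 319  17  11 153]] [[413.28683386  51.89655172]
 [435.78787879 114.51515152]
 [ 90.36046512 235.45348837]
 [313.06535948 323.30065359]]
pred collar px [329.71107098 285.99517484]
[ 303  257   58   52 1234] [331.38006483 280.80470016]
```

View pics/w8.png

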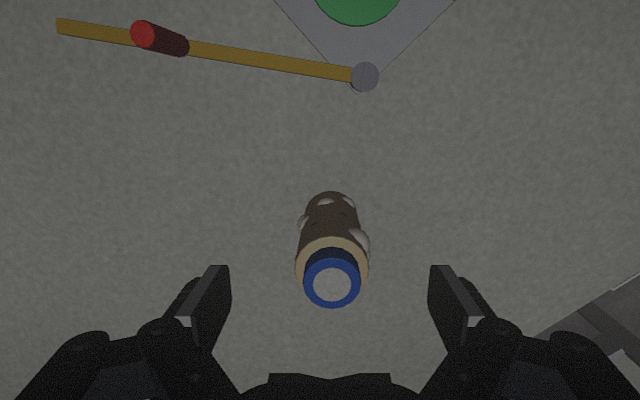

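The wrist view shows the collar ring centred at (332,284), within about 2 px of the prediction.

```bash
python3 - <<'E'
from scan import *
p=onz(cam("wrist"),332,283.5,.15);print(p)
delta([p[0],p[1],.112])
E
```

```text
[ 0.45614746 -0.44499874  0.15      ]
t 16.4 pos [ 0.4903 -0.4006  0.245 ] w 0.08532568162326123 f [ 0.4 -0.6 -0.4] q [-50.  30.  60.   0.  89. -10.]
d tool mm [-56.6   2.4 132.7]
```

Request:
{"op": "arm_command", "data": {"rows": "0 -28 1 0 0 0 0;0 -28 1 0 0 0 0;0 0 0 20 0 0 0;0 0 0 25 0 0 0;0 0 0 25 0 0 0"}}

```text
time_s: 16.82
position: [0.4584, -0.4423, 0.1747]
tool_rot: [[0.645, 0.764, 0.008], [0.764, -0.645, 0.001], [0.006, 0.005, -1.0]]
ft_force: [0.6, -0.5, -0.2]
grip_width: 0.0854
```

Request:
{"op": "arm_command", "data": {"rows": "0 0 0 25 0 0 0;0 0 0 20 0 0 0;0 0 0 10 0 0 0;0 0 0 6 0 0 0;0 0 0 0 0 0 0"}}

```text
time_s: 17.23
position: [0.4592, -0.4418, 0.1139]
tool_rot: [[0.644, 0.765, 0.006], [0.765, -0.644, 0.003], [0.006, 0.003, -1.0]]
ft_force: [-0.1, 0.7, -0.6]
grip_width: 0.0854
```

Request:
{"op": "arm_command", "data": {"rows": "0.3 0 0 0 0 0 0;0.6 0 0 0 0 0 0;1 0 0 0 0 0 0;1 0 0 0 0 0 0;1 0 0 0 0 0 0", "squeeze": 30}}

```text
time_s: 17.65
position: [0.4594, -0.4424, 0.1164]
tool_rot: [[0.644, 0.765, 0.009], [0.765, -0.644, -0.001], [0.005, 0.007, -1.0]]
ft_force: [-2.1, 1.2, 5.1]
grip_width: 0.0592
```

Request:
{"op": "arm_command", "data": {"rows": "1 0 0 0 0 0 0;1 0 0 0 0 0 0;1 0 0 0 0 0 0;1 0 0 0 0 0 0", "squeeze": 70}}

```text
time_s: 17.98
position: [0.4594, -0.4425, 0.1166]
tool_rot: [[0.644, 0.765, 0.009], [0.765, -0.644, -0.001], [0.005, 0.007, -1.0]]
ft_force: [-2.4, 2.7, 8.6]
grip_width: 0.0586
```

Request:
{"op": "arm_command", "data": {"rows": "1 0 0 -5 0 0 0;1 0 0 -15 0 0 0;1 0 0 -25 0 0 0;1 0 0 -30 0 0 0;1 0 0 -25 0 0 0"}}

```text
time_s: 18.4
position: [0.4584, -0.4421, 0.2162]
tool_rot: [[0.644, 0.765, 0.007], [0.765, -0.644, 0.002], [0.006, 0.005, -1.0]]
ft_force: [0.9, -0.1, -4.5]
grip_width: 0.0586
```

Request:
{"op": "arm_command", "data": {"rows": "1 0 0 0 0 0 6;1 0 0 0 0 0 6;1 0 0 0 0 0 6;1 0 0 0 0 0 6;1 0 0 0 0 0 6"}}

```text
time_s: 18.82
position: [0.4584, -0.442, 0.2143]
tool_rot: [[0.942, 0.336, 0.007], [0.336, -0.942, 0.002], [0.007, 0.0, -1.0]]
ft_force: [0.8, 0.9, -5.2]
grip_width: 0.0583
```

Request:
{"op": "arm_command", "data": {"rows": "1 0 0 0 0 0 6;1 0 0 0 0 0 6;1 0 0 0 0 0 6;1 0 0 0 0 0 0"}}

```text
time_s: 19.15
position: [0.4584, -0.4421, 0.2143]
tool_rot: [[1.0, 0.03, 0.007], [0.03, -1.0, 0.002], [0.007, -0.002, -1.0]]
ft_force: [-0.8, -1.1, -6.0]
grip_width: 0.0581
```

```bash
python3 - <<'E'
from scan import *
delta([.60,-.279,.22],Rt(-178,0))
E
```

```text
t 19.15 pos [ 0.4584 -0.4421  0.2143] w 0.05807783349146382 f [-0.8 -1.1 -6. ] q [-55.  32.  63.   0.  85.  34.]
d tool mm [ 146.5 -158.8   -4.3]
rotvec [-0.11 -0.39 -0.28]
```

Request:
{"op": "arm_command", "data": {"rows": "1 30 -26 0 0 0 0;1 30 -26 0 0 0 0;1 30 -26 0 0 0 0;1 30 -26 0 0 0 0;1 30 -26 0 0 0 0"}}

```text
time_s: 19.57
position: [0.6051, -0.3057, 0.2158]
tool_rot: [[0.999, 0.037, 0.007], [0.037, -0.999, 0.002], [0.007, -0.001, -1.0]]
ft_force: [-0.6, -1.1, -4.3]
grip_width: 0.0583
```

Request:
{"op": "arm_command", "data": {"rows": "1 31 -27 0 0 0 0;1 0 0 0 0 0 0;1 0 0 0 0 0 0"}}

```text
time_s: 19.82
position: [0.6353, -0.2771, 0.2154]
tool_rot: [[0.999, 0.04, 0.006], [0.04, -0.999, 0.002], [0.006, -0.002, -1.0]]
ft_force: [-0.6, -0.6, -4.8]
grip_width: 0.0581
```

```bash
python3 - <<'E'
from scan import *
delta([.635,-.279,.135],Rt(-178,0))
a=grab("scene","s9.png");b=grab("side","d9.png")
cv2.imwrite("pics/c9.png",np.hstack([cv2.resize(a[190:310,130:250],(400,400),interpolation=3),cv2.resize(b[225:345,285:405],(400,400),interpolation=3)])[:,:,::-1])
E
```

```text
t 19.8167 pos [ 0.6353 -0.2771  0.2154] w 0.058102489902362955 f [-0.6 -0.6 -4.8] q [-33.  38.  51.   0.  91.  54.]
d tool mm [-0.9  2.  80.4]
rotvec [-0.09 -0.37  0.31]
```

View pics/c9.png

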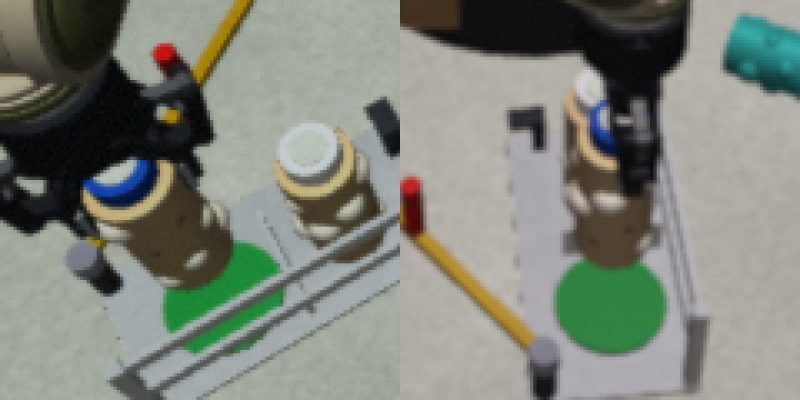

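Both views show the log hanging over the pad, with the foot at scene ≈(187,266) and side ≈(349,299). I'll check the alignment numerically.

```bash
python3 - <<'E'
from scan import *
S,D=cam("scene"),cam("side")
print(onz(S,187,266.5,.099),onz(D,348.9,299.1,.099),"pad side",onz(D,285+210/3.333,225+305/3.333,.013))
# pad edges in scene using fresh image mask incl. both pieces; fit ellipse to hull
for f,m in(("scene0.png",S),("side0.png",D)):
    im=cv2.cvtColor(cv2.imread("pics/"+f),cv2.COLOR_BGR2HSV);k=cv2.inRange(im,(50,120,40),(75,255,255));k[:200]=0
    pts=np.argwhere(k)[:,::-1].astype(np.float32);hull=cv2.convexHull(pts)[:,0];W=np.array([onz(m,*p,.013)[:2] for p in hull])
    c,r=cv2.minEnclosingCircle(W.astype(np.float32));print(f,c,r)
E
```

```text
[ 0.62986457 -0.27713014  0.099     ] [ 0.62874417 -0.28595634  0.099     ] pad side [ 0.62934107 -0.28355381  0.013     ]
scene0.png (0.6290239691734314, -0.27835774421691895) 0.046309925615787506
side0.png (0.6282128095626831, -0.27994611859321594) 0.04475221037864685
```

Request:
{"op": "arm_command", "data": {"rows": "1 -0.2 0.3 20 0 0 0;1 -0.2 0.3 22 0 0 0;1 -0.2 0.3 20 0 0 0;1 0 0 13 0 0 0;1 0 0 4 0 0 0"}}

```text
time_s: 20.33
position: [0.6323, -0.281, 0.1346]
tool_rot: [[0.999, 0.033, 0.003], [0.033, -0.999, 0.004], [0.003, -0.004, -1.0]]
ft_force: [-0.6, 0.6, -5.9]
grip_width: 0.058
```

Request:
{"op": "arm_command", "data": {"rows": "1 0 0 2 0 0 0;1 0 0 1.5 0 0 0;1 0 0 1 0 0 0;1 0 0 1 0 0 0;1 0 0 0 0 0 0"}}

```text
time_s: 20.75
position: [0.6343, -0.2803, 0.1323]
tool_rot: [[0.999, 0.034, 0.008], [0.034, -0.999, 0.001], [0.008, -0.0, -1.0]]
ft_force: [1.0, -0.2, -4.6]
grip_width: 0.0586
```

Request:
{"op": "arm_command", "data": {"rows": "1 0 0 1 0 0 0;1 0 0 1 0 0 0;1 0 0 1 0 0 0;1 0 0 0 0 0 0"}}

```text
time_s: 21.08
position: [0.6346, -0.2801, 0.1299]
tool_rot: [[0.999, 0.034, 0.009], [0.034, -0.999, 0.0], [0.009, 0.0, -1.0]]
ft_force: [-1.0, 1.8, 3.2]
grip_width: 0.0585
```

Request:
{"op": "arm_command", "data": {"rows": "1 0 0 0.7 0 0 0;1 0 0 0.7 0 0 0;1 0 0 0 0 0 0"}}

```text
time_s: 21.33
position: [0.6349, -0.28, 0.1298]
tool_rot: [[0.999, 0.034, 0.011], [0.034, -0.999, -0.0], [0.011, 0.001, -1.0]]
ft_force: [-2.2, 3.9, 10.2]
grip_width: 0.0584
```

Request:
{"op": "arm_command", "data": {"rows": "1 0 0 -0.8 0 0 0;1 0 0 0 0 0 0;0.3 0 0 0 0 0 0;0 0 0 0 0 0 0;0 0 0 0 0 0 0", "squeeze": 20}}

```text
time_s: 21.75
position: [0.6342, -0.2803, 0.1281]
tool_rot: [[0.999, 0.034, 0.007], [0.034, -0.999, 0.001], [0.007, -0.0, -1.0]]
ft_force: [-0.2, 0.1, 0.0]
grip_width: 0.0817
```

Request:
{"op": "arm_command", "data": {"rows": "0 0 0 0 0 0 0;0 0 0 -10 0 0 0;0 0 0 -25 0 0 0;0 0 0 -30 0 0 0;0 0 0 -30 0 0 0"}}

```text
time_s: 22.17
position: [0.6332, -0.2802, 0.2247]
tool_rot: [[0.999, 0.034, 0.007], [0.033, -0.999, 0.001], [0.007, -0.001, -1.0]]
ft_force: [-0.4, 0.1, 0.5]
grip_width: 0.0854
```

Request:
{"op": "arm_command", "data": {"rows": "0 -30 0 -15 0 0 0;0 -35 0 0 0 0 0;0 -35 0 0 0 0 0;0 -35 0 0 0 0 0;1 -35 0 0 0 0 0"}}

```text
time_s: 22.58
position: [0.4618, -0.2857, 0.2376]
tool_rot: [[0.999, 0.034, 0.008], [0.034, -0.999, 0.0], [0.008, -0.0, -1.0]]
ft_force: [0.4, -0.7, -0.0]
grip_width: 0.0755
```

```bash
python3 - <<'E'
from scan import *
delta([.43,-.28,.24],Rt(-178,0))
a=grab("scene","s10.png");b=grab("side","d10.png")
cv2.imwrite("pics/c10.png",np.hstack([cv2.resize(a[170:310,110:250],(400,400),interpolation=3),cv2.resize(b[215:355,265:405],(400,400),interpolation=3)])[:,:,::-1])
for n,i in(("scene",a),("side",b)):
    k=cv2.inRange(cv2.cvtColor(i,cv2.COLOR_RGB2HSV),(0,190,80),(4,255,255));k[:180]=0
    c=cv2.connectedComponentsWithStats(k);print(n,[(c[2][j].tolist(),c[3][j].round(1)) for j in range(1,c[0]) if c[2][j][4]>8])
E
```

```text
t 22.5833 pos [ 0.4618 -0.2857  0.2376] w 0.07550815928741968 f [ 0.4 -0.7 -0. ] q [-44.  21.  77.   0.  81.  44.]
d tool mm [-31.6  -6.8  -2.6]
rotvec [-0.   -0.46 -0.06]
scene [([176, 204, 7, 5, 25], array([179. , 205.8]))]
side [([286, 279, 4, 6, 21], array([287.6, 281.4]))]
```

View pics/c10.png

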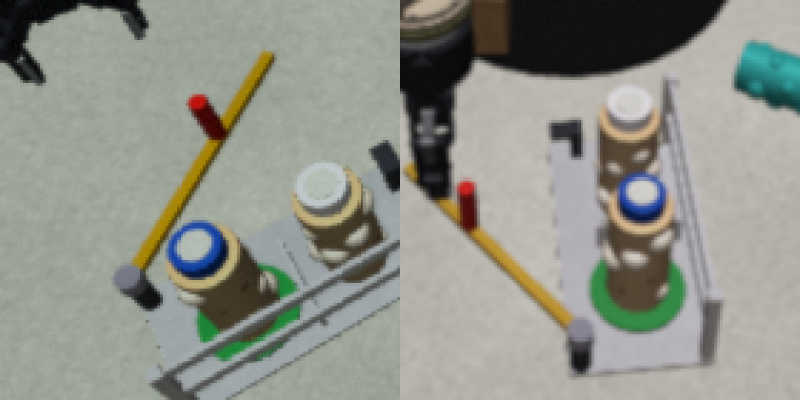

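The log stands on the pad, blue collar up, centred at about (0.63,−0.28), and nothing else has moved. Now the keeper: closed fingers behind the knob, pushing along the arc.

Request:
{"op": "arm_command", "data": {"rows": "1 0 0 0 0 0 -6.5;1 0 0 0 0 0 -6.5;1 0 0 0 0 0 -6.5;1 0 0 0 0 0 -6.5;1 0 0 0 0 0 -6.5"}}

```text
time_s: 23.1
position: [0.464, -0.2862, 0.2375]
tool_rot: [[0.822, 0.57, 0.008], [0.57, -0.822, 0.0], [0.007, 0.004, -1.0]]
ft_force: [-0.7, 0.7, 0.0]
grip_width: 0.0004
```

Request:
{"op": "arm_command", "data": {"rows": "1 0 0 0 0 0 -6.5;1 0 0 0 0 0 0"}}

```text
time_s: 23.27
position: [0.464, -0.2861, 0.2375]
tool_rot: [[0.753, 0.658, 0.008], [0.658, -0.753, 0.0], [0.006, 0.005, -1.0]]
ft_force: [0.3, -0.3, 0.5]
grip_width: -0.0
```

```bash
python3 - <<'E'
from scan import *
delta([.4466,-.2549,.115])
w=grab("wrist","w11.png");m=cam("wrist")
print(np.round(readout.observe()["tool_rot"],3).tolist())
print("pred knob",proj(m,[.4693,-.2352,.124]))
k=cv2.inRange(cv2.cvtColor(w,cv2.COLOR_RGB2HSV),(0,180,60),(5,255,255));c=cv2.connectedComponentsWithStats(k)
for j in range(1,c[0]):
    if c[2][j][4]>100: print(c[2][j],c[3][j])
# knob top = brightest red
v=cv2.cvtColor(w,cv2.COLOR_RGB2HSV)[:,:,2];kk=k.astype(bool);t=np.percentile(v[kk],[10,50,90]);print(t)
b=((v>(t[0]+t[2])/2)&kk).astype(np.uint8);c=cv2.connectedComponentsWithStats(b);j=1+np.argmax(c[2][1:,4]);print("top",c[2][j],c[3][j],onz(m,*c[3][j],.124))
E
```

```text
t 23.2667 pos [ 0.464  -0.2861  0.2375] w -2.133582315552217e-05 f [ 0.3 -0.3  0.5] q [-44.  22.  76.   0.  82.   5.]
d tool mm [  6.7 -35.6 122.3]
[[0.757, 0.654, 0.008], [0.654, -0.757, 0.001], [0.006, 0.005, -1.0]]
pred knob [278.30188304 153.99866877]
[105.1 112.  113. ]
top [269 152   4   7   9] [270.         154.88888889] [ 0.46497107 -0.23114236  0.124     ]
```

Request:
{"op": "arm_command", "data": {"rows": "1 1 -18 0 0 0 0;1 2 -19 0 0 0 0;1 0 0 25 0 0 0;1 0 0 30 0 0 0;1 0 0 30 0 0 0"}}

```text
time_s: 23.73
position: [0.4426, -0.256, 0.1517]
tool_rot: [[0.758, 0.652, 0.01], [0.652, -0.758, -0.001], [0.007, 0.007, -1.0]]
ft_force: [-0.0, -0.0, -1.1]
grip_width: 0.0002
```

Request:
{"op": "arm_command", "data": {"rows": "1 0 0 25 0 0 0;1 0 0 12 0 0 0;1 0 0 0 0 0 0"}}

```text
time_s: 23.98
position: [0.4418, -0.2552, 0.1125]
tool_rot: [[0.758, 0.652, 0.004], [0.652, -0.758, 0.004], [0.006, -0.001, -1.0]]
ft_force: [-0.8, -0.6, 0.0]
grip_width: -0.0002
```

Request:
{"op": "arm_command", "data": {"rows": "1 4 0 0 0 0 0;1 4 0 0 0 0 0;1 3 0 0 0 0 0;1 2 0 0 0 0 0"}}

```text
time_s: 24.32
position: [0.453, -0.2473, 0.1159]
tool_rot: [[0.756, 0.655, 0.009], [0.655, -0.756, -0.0], [0.007, 0.006, -1.0]]
ft_force: [-0.0, -0.1, 0.6]
grip_width: 0.0004
```

Request:
{"op": "arm_command", "data": {"rows": "1 6 -0.7 0 0 0 2.2;1 8.8 -0.9 0 0 0 3.2;1 8.8 -0.9 0 0 0 3.2"}}

```text
time_s: 24.57
position: [0.4697, -0.2308, 0.1157]
tool_rot: [[0.847, 0.532, 0.008], [0.532, -0.847, -0.0], [0.007, 0.004, -1.0]]
ft_force: [-0.4, -1.7, 1.0]
grip_width: 0.0003
```

```bash
cat > knob.py <<'E'
from scan import *
s=readout.observe();p=np.array(s["position"]);x=np.array(s["tool_rot"])[:,0];H=np.array([.569,-.350])
k=p[:2]+.020*x[:2];v=k-H
print("tool x az",np.degrees(np.arctan2(x[1],x[0])),"knob if touching",k,"r",np.linalg.norm(v),"ang",np.degrees(np.arctan2(-v[0],v[1])),"f",np.round(s["ft_force"],1),p)
for n in("scene","side"):
    i=grab(n);q=cv2.inRange(cv2.cvtColor(i,cv2.COLOR_RGB2HSV),(0,190,80),(4,255,255));q[:180]=0
    c=cv2.connectedComponentsWithStats(q);print(n,[(c[2][j].tolist(),c[3][j].round(1)) for j in range(1,c[0]) if c[2][j][4]>3])
E
python3 knob.py
```

```text
tool x az 32.13748396425159 knob if touching [ 0.48664481 -0.22020362] r 0.15371883040232814 ang 32.39493456195948 f [-0.4 -1.7  1. ] [ 0.46970974 -0.23084241  0.11572872]
scene [([183, 206, 7, 6, 34], array([185.7, 208.5]))]
side [([294, 284, 2, 3, 4], array([294.8, 285. ]))]
```

Request:
{"op": "arm_command", "data": {"rows": "1 8.8 -0.9 0 0 0 3.2;1 8.8 -0.9 0 0 0 3.2;1 8.8 -0.9 0 0 0 3.2;1 8.8 -0.9 0 0 0 3.2;1 8.8 -0.9 0 0 0 3.2"}}

```text
time_s: 25.08
position: [0.5067, -0.2077, 0.1156]
tool_rot: [[0.96, 0.28, 0.007], [0.28, -0.96, 0.001], [0.007, 0.001, -1.0]]
ft_force: [-1.3, -0.7, -0.3]
grip_width: -0.0
```

Request:
{"op": "arm_command", "data": {"rows": "1 8.8 -0.9 0 0 0 3.2;1 8.8 -0.9 0 0 0 3.2;1 6 -0.6 0 0 0 2.2"}}

```text
time_s: 25.33
position: [0.5293, -0.1997, 0.1157]
tool_rot: [[0.991, 0.134, 0.007], [0.134, -0.991, 0.001], [0.007, -0.0, -1.0]]
ft_force: [-0.2, 0.3, 0.2]
grip_width: 0.0
```

```bash
python3 knob.py
```

```text
tool x az 7.684730960547758 knob if touching [ 0.54912908 -0.19701318] r 0.15427190481975472 ang 7.4005169308659395 f [-0.2  0.3  0.2] [ 0.52930922 -0.19968755  0.11567027]
scene [([200, 220, 7, 6, 30], array([202.8, 222.5]))]
side [([318, 268, 2, 4, 8], array([318.5, 269.5]))]
```

Request:
{"op": "arm_command", "data": {"rows": "1 4 -0.4 0 0 0 1.5;1 4 -0.4 0 0 0 1.5;1 2.5 -0.2 0 0 0 1;1 1.5 0 0 0 0 0.5;1 0 0 0 0 0 0"}}

```text
time_s: 25.85
position: [0.5409, -0.1977, 0.1156]
tool_rot: [[0.998, 0.057, 0.008], [0.057, -0.998, 0.001], [0.008, -0.001, -1.0]]
ft_force: [0.3, 0.3, 1.2]
grip_width: -0.0002
```

Request:
{"op": "arm_command", "data": {"rows": "1 1.5 0 0 0 0 0.5;1 1 0 0 0 0 0;1 0 0 0 0 0 0"}}

```text
time_s: 26.1
position: [0.5434, -0.1975, 0.1156]
tool_rot: [[0.999, 0.048, 0.007], [0.048, -0.999, 0.001], [0.007, -0.001, -1.0]]
ft_force: [-0.4, 0.6, 0.3]
grip_width: -0.0001
```

```bash
python3 knob.py
```

```text
tool x az 2.752456732913973 knob if touching [ 0.56333794 -0.19650278] r 0.15360161426247312 ang 2.1125135670336457 f [-0.4  0.6  0.3] [ 0.54336154 -0.19746317  0.11560977]
scene [([202, 224, 7, 6, 34], array([205.3, 226.5]))]
side [([321, 266, 5, 6, 21], array([323. , 268.7]))]
```

Request:
{"op": "arm_command", "data": {"rows": "1 1 0 0 0 0 0;1 1 0 0 0 0 0;1 0 0 0 0 0 0"}}

```text
time_s: 26.45
position: [0.5436, -0.1974, 0.1156]
tool_rot: [[0.999, 0.048, 0.003], [0.048, -0.999, 0.001], [0.003, -0.001, -1.0]]
ft_force: [-11.5, -0.6, 5.2]
grip_width: -0.0001
```

Request:
{"op": "arm_command", "data": {"rows": "1 1 0 0 0 0 0;1 1 0 0 0 0 0;1 0 0 0 0 0 0"}}

```text
time_s: 26.7
position: [0.5438, -0.1974, 0.1155]
tool_rot: [[0.999, 0.048, -0.002], [0.048, -0.999, 0.002], [-0.002, -0.002, -1.0]]
ft_force: [-20.7, -2.5, 10.2]
grip_width: 0.0003
```

```bash
python3 knob.py
```

```text
tool x az 2.738600420620041 knob if touching [ 0.5638078  -0.19644182] r 0.15364593372662802 ang 1.9365793842895684 f [-20.7  -2.5  10.2] [ 0.54383068 -0.19739741  0.11553356]
scene [([202, 224, 7, 6, 34], array([205.3, 226.5]))]
side [([322, 267, 4, 5, 18], array([323.3, 268.8]))]
```

The bar is at its stop: force rose to 21 N with no further motion, at the predicted shut position. I'll back off and do the last checks.

Request:
{"op": "arm_command", "data": {"rows": "1 -4 0 0 0 0 0;1 -10 0 0 0 0 0;1 -20 0 0 0 0 0;1 -30 0 0 0 0 0;1 -30 0 -10 0 0 0"}}

```text
time_s: 27.22
position: [0.4522, -0.2012, 0.1237]
tool_rot: [[0.999, 0.048, 0.006], [0.048, -0.999, 0.002], [0.006, -0.002, -1.0]]
ft_force: [-0.0, 0.3, 0.3]
grip_width: 0.0001
```

Request:
{"op": "arm_command", "data": {"rows": "1 -20 0 -30 0 0 0;1 0 0 -30 0 0 0;1 0 0 -30 0 0 0;1 0 0 0 0 0 0;1 0 0 0 0 0 0"}}

```text
time_s: 27.63
position: [0.4333, -0.2032, 0.2161]
tool_rot: [[0.999, 0.048, 0.011], [0.048, -0.999, -0.002], [0.011, 0.002, -1.0]]
ft_force: [-0.2, 1.3, -1.0]
grip_width: 0.0002
```

```bash
python3 - <<'E'
from h import *
S,D=cam("scene"),cam("side")
def blob(n,lo,hi,box):
    i=grab(n,n+"_end.png");q=cv2.inRange(cv2.cvtColor(i,cv2.COLOR_RGB2HSV),lo,hi);m=np.zeros_like(q);x,y,w,h=box;m[y:y+h,x:x+w]=1;q*=m
    c=cv2.connectedComponentsWithStats(q);j=1+np.argmax(c[2][1:,4]);x,y,w,h,a=c[2][j];return (x+w/2-.5,y+h/2-.5),c[2][j].tolist()
r1,r2=blob("scene",(0,190,80),(4,255,255),(150,180,100,90)),blob("side",(0,190,80),(4,255,255),(270,230,90,90))
print("knob",r1,r2,tri(S,r1[0],D,r2[0]))
b1,b2=blob("scene",(105,150,40),(125,255,255),(150,220,60,60)),blob("side",(105,150,40),(125,255,255),(320,250,60,60))
print("collar",b1,b2,tri(S,b1[0],D,b2[0]))
# unchanged? compare with images before keeper push / start
for f,e,bx in(("scene1.png","scene_end.png",{"bottle+jar":(315,110,95,60),"wlog":(212,225,30,28)}),("side1.png","side_end.png",{"wlog":(332,244,28,20),"carton":(283,200,22,34)})):
    A,B=cv2.imread("pics/"+f),cv2.imread("pics/"+e)
    for k,(x,y,w,h) in bx.items(): print(f,k,"mean absdiff",cv2.absdiff(A[y:y+h,x:x+w],B[y:y+h,x:x+w]).mean().round(1))
print(readout.observe()["time_s"],readout.observe()["position"])
E
```

```text
knob ((np.float64(205.5), np.float64(226.5)), [203, 224, 6, 6, 30]) ((np.float64(323.0), np.float64(269.0)), [321, 267, 5, 5, 23]) (array([ 0.56327986, -0.19854244,  0.11902336]), np.float64(0.003306282037314601))
collar ((np.float64(178.5), np.float64(257.0)), [169, 248, 20, 19, 167]) ((np.float64(349.0), np.float64(283.5)), [342, 276, 15, 16, 88]) (array([ 0.62792571, -0.27837735,  0.1555752 ]), np.float64(0.0004916161454242295))
scene1.png bottle+jar mean absdiff 5.0
scene1.png wlog mean absdiff 10.1
side1.png wlog mean absdiff 2.1
side1.png carton mean absdiff 1.2
27.8333 [ 0.43258652 -0.20247226  0.21359007]
```

```bash
python3 - <<'E'
from h import *
for n in("scene","side"):
    x,y,w,h=(205,220,45,25) if n=="scene" else (325,238,40,24)
    for f in(n+"1.png",n+"_end.png"):
        im=cv2.imread("pics/"+f)
        h_=cv2.cvtColor(im,cv2.COLOR_BGR2HSV)[y:y+h,x:x+w];q=((h_[...,1]<50)&(h_[...,2]>185)).astype(np.uint8)
        c=cv2.connectedComponentsWithStats(q);j=1+np.argmax(c[2][1:,4]);print(f,c[2][j],c[3][j].round(1))
env.close_job()
E
```

```text
scene1.png [ 9  7 17 15 85] [17. 14.]
scene_end.png [  9   7  17  15 186] [16.9 13.8]
side1.png [  5   1  25  18 213] [19.5 10.9]
side_end.png [  0   0  40  24 450] [19.  10.4]
the job is handed in; nothing more can be done
```

The blue-collared log now stands upright on the green pad, blue collar up, and the keeper bar was pushed shut against its stop by its knob afterwards. I handed the job in at about 28 s.

**How it went:** The first placing attempt ran into the wrist joint limits. I stood the log on open table instead, regripped it from above, and set it down on the pad.

**Last checks:**
- **Log:** the collar measures at (0.628, −0.278), within about 1 mm of the pad centre at (0.629, −0.279). Its height fits an upright log.
- **Keeper:** the push force rose to about 21 N with no further movement. After I backed off, the knob measured (0.563, −0.199), and shut was predicted at (0.564, −0.195).
- **Bystanders:** the white-collar log has the same outline in the scene view before and after. The bottle, jar and carton areas were nearly unchanged.

**Checks that disagreed:** one scene-view comparison around the white-collar log showed a larger brightness difference. A follow-up on its collar found the centre moved 0.2 px or less, so I put it down to lighting. The same follow-up in the side view was inconclusive because its mask spread over the whole crop; the earlier side comparison there was nearly unchanged. I had used all 12 picture views by then, so the end state was checked by measurement only.

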